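# Weigh out the rod-end balls for a calendar order

## Robot

A 7-joint arm with a two-finger parallel gripper is mounted at the origin on the work surface. World frame = base frame: x ahead of the robot, y to its left, z up, the work surface at z = 0. Lengths are in m, angles in rad, forces in N, time in s.
With the tool pointing down it reaches from about 0.4 to 0.875 m from the base axis. Payload 19.3 kg.
Tool frame: the origin (TCP) lies at the very end of the fingers, on their centre line; the grasp point (between the pads) lies 19 mm behind it; z points along the fingers, y is the line along which they close (so a half turn about z gives the same grasp; the last joint's range is limited). The gripper opens to 85 mm and grips with 20 to 120 N. Pads are 22 mm wide; open, the fingers measure 114 mm over their backs; the gripper's body (76 mm by 85 mm) begins 54 mm behind the grasp point. The pads swing forward as they close: fully open they stand 13 mm farther back than shut.
Start: joints at [-1.39, 0.521, -0.036, 1.599, 0.021, 1.021, -0.113], TCP at [0.155, 0.605, 0.231] pointing down, gripper open.
Joint ranges: [-2.91, 2.91], [-0.3, 2.13], [-1.5, 1.42], [0.17, 2.43], [-1.26, 4.41], [0.16, 1.93], [-2.52, 2.52]. Speed limits (rad/s): [1.89, 1.89, 2.39, 2.39, 3.01, 3.01, 3.01].

## Interface

Orientations are given as [roll, pitch, yaw] about the fixed x, y, z axes, in that order (R = Rz(yaw) Ry(pitch) Rx(roll)).
In Python, from workcell import observe, grab_frame, job_done gives the robot as it stands.
- The arm moves only by the tool move_arm, never from a script. Its argument "plan" is a list that holds one entry, the list of rows, each a list of 7 numbers: the shift along the tool's x, y, z each as a share of 0.02 m, from -1 to 1, then the turn, a rotation vector about the tool's x, y, z each as a share of 6 degrees, from -1 to 1, then the opening, from -1 (shut) to 1 (fully open). A call has exactly 10 rows; each row shifts and turns the commanded pose from where the row before left it, along the tool's axes as they then stand; what a row does not reach is not made up. A row lasts 1/10 s, in which the tool goes at most 50 mm and 8.59 degrees, less where a joint would pass 70% of its speed; a pose out of reach is approached as far as the arm can. A call with a number of a shift or a turn outside -1 to 1 is refused whole. A call with a gripper value outside its range is refused whole. The fingers move at their own pace and stop on an object; "grip_force" is the grip in N (left out, the last holds). Time passes only in rows, so rows that do not move let the fingers close, or fill a call up. It gives the time, the measured TCP pose, the force, the opening and the grip force at its end, in the units of the state.
- observe(): the state, without advancing time (a new reading comes with each control period).
- grab_frame(name): name is "side" or "top"; returns a dict with "color" (420x560x3 uint8, red, green, blue), "intrinsics" (3x3 intrinsics, pixels), "k1" (the pictures are not rectified: a ray, as slopes to the right and down, at radius r is drawn at 1 + k1 r^2 times it, then the intrinsics apply), "position" and "orientation" of the camera in the world. Camera axes: x right, y down, z forward; pixel columns grow to the right and rows downward; lengths in m; the calibration is good to about 2 mm. A picture is of the moment at which its call begins. There is no depth.
- job_done(): hands the job in; it is judged then, once.
The state is a dict: "clock": time; "qpos": joint angles; "qd": joint speeds; "joint_efforts": joint torques, N m; "position": TCP position; "tool_rot": TCP orientation; "force": force on the tool from outside, world axes, zero at the start; "moment": the same for the moment, N m; "grip_width": finger opening in m; "finger_force": force on a finger pad.
Only numpy, scipy, OpenCV 4.12 (cv2) and the standard library are available. Lean on these libraries where they do the work, as an engineer would, in place of code of your own. Each camera call takes 0.05 s, during which the arm holds its last target. There are 200 camera calls.

## Task

Prove the scale first by standing the check weight in the middle of the empty pan and letting go for a moment, then put the weight back on its cork pad. Stand the empty tin in the middle of the pan, pour all the red balls out of the cups into it, and when it has settled there with every ball in it, move the tin into the cardboard tray. Leave all three cups standing upright on the green mat, never press the scale pan down to its stop, and do not disturb the tape, glue, hammer or card pack.

Things in the scene. Friction and masses are not known exactly. Their poses are not given: they have to be found in the camera images.
- weight: brass check weight, 500 g: squat upright cylinder 56 mm across and 36 mm tall with a small knob 22 mm across on top (60 mm tall in all); it starts upright on the cork pad. Origin: centre of its underside, z up its axis
- tin: open oblong aluminium tin without a lid, outside 130 mm long (x) x 66 mm wide (y) x 60 mm tall, walls and floor 3 mm, 150 g. Origin: centre of its underside, z up
- cup_a: white plastic cup (one of three alike), round, 61 mm across at the foot, 67 mm at the rim, 80 mm tall, wall 3 mm, floor 4 mm, 60 g; stands on the green mat and holds up to three red balls, or none. Origin: centre of its underside, z up its axis
- cup_b: white plastic cup (one of three alike), round, 61 mm across at the foot, 67 mm at the rim, 80 mm tall, wall 3 mm, floor 4 mm, 60 g; stands on the green mat and holds up to three red balls, or none. Origin: centre of its underside, z up its axis
- cup_c: white plastic cup (one of three alike), round, 61 mm across at the foot, 67 mm at the rim, 80 mm tall, wall 3 mm, floor 4 mm, 60 g; stands on the green mat and holds up to three red balls, or none. Origin: centre of its underside, z up its axis
- ball_0: red wooden ball for the end of a calendar rod, 24 mm across, 12 g, starts in one of the cups (not always present). Origin: its centre
- ball_1: red wooden ball for the end of a calendar rod, 24 mm across, 12 g, starts in one of the cups (not always present). Origin: its centre
- ball_2: red wooden ball for the end of a calendar rod, 24 mm across, 12 g, starts in one of the cups (not always present). Origin: its centre
- ball_3: red wooden ball for the end of a calendar rod, 24 mm across, 12 g, starts in one of the cups (not always present). Origin: its centre
- ball_4: red wooden ball for the end of a calendar rod, 24 mm across, 12 g, starts in one of the cups (not always present). Origin: its centre
- ball_5: red wooden ball for the end of a calendar rod, 24 mm across, 12 g, starts in one of the cups (not always present). Origin: its centre
- ball_6: red wooden ball for the end of a calendar rod, 24 mm across, 12 g, starts in one of the cups (not always present). Origin: its centre
- ball_7: red wooden ball for the end of a calendar rod, 24 mm across, 12 g, starts in one of the cups (not always present). Origin: its centre
- ball_8: red wooden ball for the end of a calendar rod, 24 mm across, 12 g, starts in one of the cups (not always present). Origin: its centre
- pan_top (a point): the centre of the upper face of the round steel scale pan (156 mm across, 6 mm thick, flat, about 96 mm above the bench when empty); moves down with the pan. The blue scale under it is 170 mm square and 52 mm tall. z up
- pan (a joint): how far the sprung scale pan is pressed down, in m: 0 empty, about 0.0025 per 100 g; the bottom stop is at 0.030
- mat: flat green mat, fixed, 240 x 240 mm, 4 mm thick: the place of the cups. Origin: centre of its underside, axes along its sides
- pad: flat cork pad, fixed, 120 x 120 mm, 4 mm thick: the place of the check weight. Origin: centre of its underside
- tray: low cardboard dispatch tray, fixed, outside 200 (x) x 140 mm (y), rim 16 mm tall, walls and floor 5 mm. Origin: centre of its underside
- tape: roll of amber tape lying flat, 90 mm across, 24 mm tall; not to be disturbed. Origin: centre of its underside
- glue: clear glue jar with a yellow cap, 60 mm across, 85 mm tall; not to be disturbed. Origin: centre of its underside
- mallet: hammer 240 mm long lying on the bench; not to be disturbed. Origin near its middle, x along the handle
- pack: banded pack of printed cards, 110 x 90 x 45 mm; not to be disturbed. Origin: centre of its underside
Not all that is in view belongs to the job. There is more than one size of the pad; the job needs the larger.

How it is judged:
On the way, in this order (a step that is already met when the one before it is completed fails the run):
1. the check weight alone stands upright in the middle of the pan (within 20 mm), let go and at rest (horizontal distance between weight and pan_top below 0.02 m and angle between weight's own z axis and vertical below 0.1 rad and z of weight in the frame of pan_top between -0.004 and 0.004 m and contact force between the fingers and weight below 0.1 N and linear speed of weight below 0.03 m/s and horizontal distance between tin and pan_top above 0.1 m), for 0.3 s.
2. the check weight is off the pan and the tin stands in the middle of the pan (within 20 mm), let go and at rest (horizontal distance between tin and pan_top below 0.02 m and angle between tin's own z axis and vertical below 0.1 rad and z of tin in the frame of pan_top between -0.004 and 0.004 m and contact force between the fingers and tin below 0.1 N and linear speed of tin below 0.03 m/s and horizontal distance between weight and pan_top above 0.1 m), for 0.3 s.
3. a cup is tipped over the tin (((angle between cup_a's own z axis and vertical above 1.2 rad and horizontal distance between cup_a and tin below 0.16 m and z of cup_a in the frame of tin above 0.03 m) or (angle between cup_b's own z axis and vertical above 1.2 rad and horizontal distance between cup_b and tin below 0.16 m and z of cup_b in the frame of tin above 0.03 m) or (angle between cup_c's own z axis and vertical above 1.2 rad and horizontal distance between cup_c and tin below 0.16 m and z of cup_c in the frame of tin above 0.03 m))), for 0.1 s.
4. every ball is in the tin, and the tin stands in the middle of the pan (within 25 mm), untouched and at rest (horizontal distance between tin and pan_top below 0.025 m and angle between tin's own z axis and vertical below 0.1 rad and z of tin in the frame of pan_top between -0.004 and 0.004 m and contact force between the fingers and tin below 0.1 N and linear speed of tin below 0.03 m/s and x of ball_0 in the frame of tin between -0.066 and 0.066 m and y of ball_0 in the frame of tin between -0.034 and 0.034 m and z of ball_0 in the frame of tin between 0 and 0.064 m and x of ball_1 in the frame of tin between -0.066 and 0.066 m and y of ball_1 in the frame of tin between -0.034 and 0.034 m and z of ball_1 in the frame of tin between 0 and 0.064 m and x of ball_2 in the frame of tin between -0.066 and 0.066 m and y of ball_2 in the frame of tin between -0.034 and 0.034 m and z of ball_2 in the frame of tin between 0 and 0.064 m and x of ball_3 in the frame of tin between -0.066 and 0.066 m and y of ball_3 in the frame of tin between -0.034 and 0.034 m and z of ball_3 in the frame of tin between 0 and 0.064 m and x of ball_4 in the frame of tin between -0.066 and 0.066 m and y of ball_4 in the frame of tin between -0.034 and 0.034 m and z of ball_4 in the frame of tin between 0 and 0.064 m and x of ball_5 in the frame of tin between -0.066 and 0.066 m and y of ball_5 in the frame of tin between -0.034 and 0.034 m and z of ball_5 in the frame of tin between 0 and 0.064 m and x of ball_6 in the frame of tin between -0.066 and 0.066 m and y of ball_6 in the frame of tin between -0.034 and 0.034 m and z of ball_6 in the frame of tin between 0 and 0.064 m and x of ball_7 in the frame of tin between -0.066 and 0.066 m and y of ball_7 in the frame of tin between -0.034 and 0.034 m and z of ball_7 in the frame of tin between 0 and 0.064 m and x of ball_8 in the frame of tin between -0.066 and 0.066 m and y of ball_8 in the frame of tin between -0.034 and 0.034 m and z of ball_8 in the frame of tin between 0 and 0.064 m and horizontal distance between weight and pan_top above 0.1 m), for 0.3 s.
At the end, for the whole second after the job is handed in: every ball is in the tin; the tin stands flat inside the cardboard tray (on its floor, tilt under 0.06 rad) at rest; the check weight stands upright with its centre on the cork pad; the three cups stand upright with their centres on the green mat (x of ball_0 in the frame of tin between -0.066 and 0.066 m and y of ball_0 in the frame of tin between -0.034 and 0.034 m and z of ball_0 in the frame of tin between 0 and 0.064 m and x of ball_1 in the frame of tin between -0.066 and 0.066 m and y of ball_1 in the frame of tin between -0.034 and 0.034 m and z of ball_1 in the frame of tin between 0 and 0.064 m and x of ball_2 in the frame of tin between -0.066 and 0.066 m and y of ball_2 in the frame of tin between -0.034 and 0.034 m and z of ball_2 in the frame of tin between 0 and 0.064 m and x of ball_3 in the frame of tin between -0.066 and 0.066 m and y of ball_3 in the frame of tin between -0.034 and 0.034 m and z of ball_3 in the frame of tin between 0 and 0.064 m and x of ball_4 in the frame of tin between -0.066 and 0.066 m and y of ball_4 in the frame of tin between -0.034 and 0.034 m and z of ball_4 in the frame of tin between 0 and 0.064 m and x of ball_5 in the frame of tin between -0.066 and 0.066 m and y of ball_5 in the frame of tin between -0.034 and 0.034 m and z of ball_5 in the frame of tin between 0 and 0.064 m and x of ball_6 in the frame of tin between -0.066 and 0.066 m and y of ball_6 in the frame of tin between -0.034 and 0.034 m and z of ball_6 in the frame of tin between 0 and 0.064 m and x of ball_7 in the frame of tin between -0.066 and 0.066 m and y of ball_7 in the frame of tin between -0.034 and 0.034 m and z of ball_7 in the frame of tin between 0 and 0.064 m and x of ball_8 in the frame of tin between -0.066 and 0.066 m and y of ball_8 in the frame of tin between -0.034 and 0.034 m and z of ball_8 in the frame of tin between 0 and 0.064 m and x of tin in the frame of tray between -0.1 and 0.1 m and y of tin in the frame of tray between -0.07 and 0.07 m and z of tin in the frame of tray between 0.003 and 0.01 m and angle between each of tin, weight, cup_a, cup_b, cup_c's own z axis and vertical below 0.06 rad and linear speed of tin below 0.02 m/s and x of weight in the frame of pad between -0.06 and 0.06 m and y of weight in the frame of pad between -0.06 and 0.06 m and z of weight in the frame of pad between 0.002 and 0.008 m and x of cup_a in the frame of mat between -0.12 and 0.12 m and y of cup_a in the frame of mat between -0.12 and 0.12 m and z of cup_a in the frame of mat between 0.002 and 0.008 m and x of cup_b in the frame of mat between -0.12 and 0.12 m and y of cup_b in the frame of mat between -0.12 and 0.12 m and z of cup_b in the frame of mat between 0.002 and 0.008 m and x of cup_c in the frame of mat between -0.12 and 0.12 m and y of cup_c in the frame of mat between -0.12 and 0.12 m and z of cup_c in the frame of mat between 0.002 and 0.008 m); the robot touches nothing.
It fails at once if the pan is pressed down to its stop (over 28 of its 30 mm) (value of joint pan above 0.028 m).
It fails at once if the tape is moved over 40 mm (distance of tape from where it was at the start of the episode above 0.04 m).
It fails at once if the glue is moved over 40 mm (distance of glue from where it was at the start of the episode above 0.04 m).
It fails at once if the mallet is moved over 40 mm (distance of mallet from where it was at the start of the episode above 0.04 m).
It fails at once if the pack is moved over 40 mm (distance of pack from where it was at the start of the episode above 0.04 m).
Of ball_0, ball_1, ball_2, ball_3, ball_4, ball_5, ball_6, ball_7, ball_8 only 4 to 9 are there at a start; the rules pass over those that are not, and their reading is None.
At some moment in a run one of weight may be knocked a few centimetres aside while the robot is not near it.
It also fails if it takes over 210 s, if anything falls off the work surface, if the arm or the gripper's body presses on something with over 40 N, if the wrist force passes 120 N, or if a joint passes its speed limit or range.

## Working session

There is one attempt and no reset: what is moved stays moved. The work goes in short steps, Python scripts to look and compute and a tool call to move; the robot and the scene stay as the last step left them, time stands still between calls to the robot, and variables do not carry over. Pictures are saved under pics/ and viewed, at most 14 in all, crops included, and the job is handed in when it is done.

Besides the shell and the picture viewer there is one more tool, called after "Request:" as name([rows], argument=value, ...), one row to a line, values as JSON. move_arm: Moves the arm, as the interface text tells. Shift numbers are shares of 0.02 m and turn numbers shares of 6 degrees, none past 1 either way. Its arguments: {"type":"object","properties":{"plan":{"type":"array"},"grip_force":{"type":"number"}},"required":["plan"]}

```bash
ls; mkdir -p pics; cat > h.py <<'E'
import numpy as np,cv2,os
from workcell import observe,grab_frame,job_done
from scipy.spatial.transform import Rotation as R
def rot(o):
    o=np.array(o,float)
    if o.shape==(3,3): return o
    if o.shape==(4,): return R.from_quat(o).as_matrix()
    return R.from_euler('xyz',o).as_matrix()
def rays(f,uv):
    K=np.array(f['intrinsics']);uv=np.atleast_2d(np.array(uv,float))
    d=np.stack([(uv[:,0]-K[0,2])/K[0,0],(uv[:,1]-K[1,2])/K[1,1]],1)
    u=d.copy()
    for _ in range(30): u=d/(1+f['k1']*(u**2).sum(1,keepdims=True))
    return np.c_[u,np.ones(len(u))]@rot(f['orientation']).T
def onz(f,uv,z):
    r=rays(f,uv);p=np.array(f['position'],float)
    return p+r*((z-p[2])/r[:,2:])
def proj(f,P):
    P=np.atleast_2d(np.array(P,float));c=(P-np.array(f['position']))@rot(f['orientation'])
    s=c[:,:2]/c[:,2:];s=s*(1+f['k1']*(s**2).sum(1,keepdims=True))
    K=np.array(f['intrinsics']);return np.c_[s[:,0]*K[0,0]+K[0,2],s[:,1]*K[1,1]+K[1,2]]
def tri(f1,a,f2,b):
    A=[];B=[]
    for f,uv in((f1,a),(f2,b)):
        r=rays(f,uv)[0];r/=np.linalg.norm(r);M=np.eye(3)-np.outer(r,r);A.append(M);B.append(M@np.array(f['position']))
    x=np.linalg.lstsq(np.vstack(A),np.concatenate(B),rcond=None)[0]
    return x, [np.linalg.norm(M@x-b) for M,b in zip(A,B)]
def save(f,n): cv2.imwrite('pics/'+n,f['color'][:,:,::-1])
E
python3 - <<'E'
from h import *
for n in('top','side'):
    f=grab_frame(n);save(f,n+'0.png');print(n,f['intrinsics'],f['k1'],f['position'],f['orientation'])
print(observe())
E
```

```text
pics
top [[530.51277988   0.         285.73594307]
 [  0.         530.51277988 208.2300327 ]
 [  0.           0.           1.        ]] -0.14764041159475969 [ 0.41517754 -0.04368417  1.6540891 ] [-3.05489131  0.0101179  -1.58161375]
side [[488.5271942    0.         274.84983946]
 [  0.         488.5271942  212.62577408]
 [  0.           0.           1.        ]] -0.057766413511040476 [0.44208544 0.87316438 1.01162754] [-2.35832575  0.00759597 -3.02793363]
{'clock': 0.1, 'qpos': array([-1.39022601,  0.52194728, -0.0363319 ,  1.59992153,  0.02123695,
        1.02108697, -0.11281433]), 'qd': array([-0.00077062, -0.00095714, -0.00105041, -0.00319218, -0.00108857,
       -0.00042848,  0.00030775]), 'joint_efforts': array([ 3.46624285e-03, -9.28491783e+01,  1.98406354e+00, -3.70530438e+01,
        1.81582285e-02,  5.25551965e-03,  4.04538594e-05]), 'position': array([0.15506246, 0.60516761, 0.23079824]), 'tool_rot': array([-3.14062015e+00,  9.61468361e-05,  2.89081973e+00]), 'force': array([-0.05538282, -0.18895309,  0.8136553 ]), 'moment': array([-0.03029492,  0.02475998,  0.02062125]), 'finger_force': 0.0, 'grip_width': 0.08531674276656272}
```

View pics/top0.png

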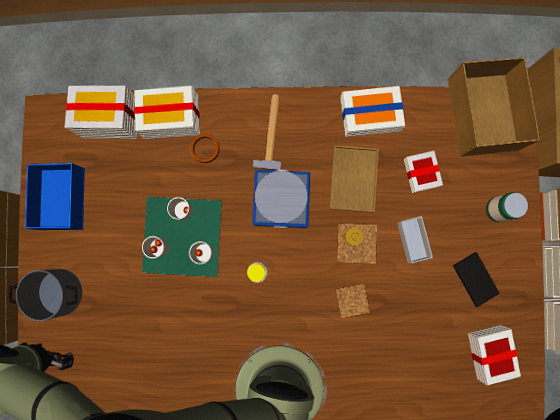

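View pics/side0.png

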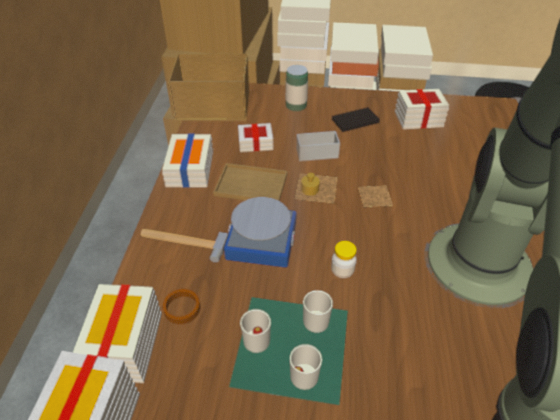

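The top view shows the weight at (355,237) on the large pad (357,243), the tin at (414,239), the tray at (355,180) and the pan at (281,197). The cups are at (179,208), (153,246) and (200,252), and the glue is at (257,272).

What could be mistaken for what:
- **Pad:** (357,243) is the larger, (352,300) the smaller decoy.
- **Tin:** (414,239) is the grey tin. The blue bin (55,196), pot (45,294) and can (508,207) are not.
- **Tray:** (355,180) is the low one, (495,105) is a deep box.
- **Weight:** the brass disc at (355,237), against the yellow glue cap at (257,272).

One close crop next.

```bash
python3 - <<'E'
import cv2,numpy as np
t=cv2.imread('pics/top0.png');s=cv2.imread('pics/side0.png')
def c(i,x,y,w,h,k):
    o=cv2.resize(i[y:y+h,x:x+w],None,fx=k,fy=k,interpolation=cv2.INTER_CUBIC)
    for a in range(0,w,10):
        cv2.putText(o,str(x+a) if a%20==0 else '',(a*k,8),0,.3,(255,255,255),1); cv2.line(o,(a*k,10),(a*k,13),(255,255,255),1)
    for b in range(0,h,10):
        cv2.putText(o,str(y+b) if b%20==0 else '',(0,b*k+4),0,.3,(255,255,255),1)
    return o
A=np.hstack([c(t,330,145,100,125,3)[:375],c(s,210,120,140,125,3)[:375]])
cv2.imwrite('pics/c1.png',A);print(A.shape)
B=np.hstack([c(t,135,190,90,90,4)[:360],c(s,235,285,110,110,4)[:360]])
cv2.imwrite('pics/c2.png',B)
E
```

```text
(375, 720, 3)
```

View pics/c1.png

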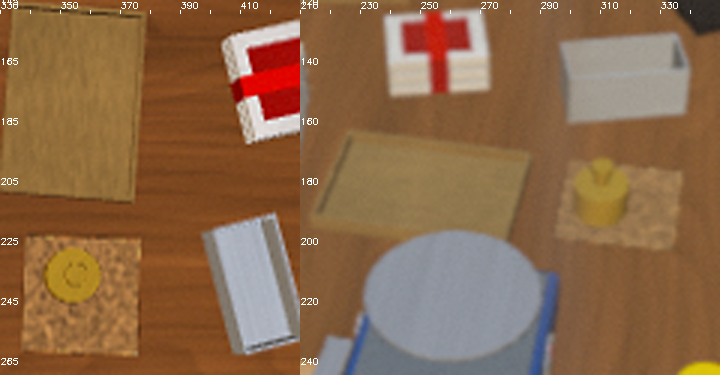

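View pics/c2.png

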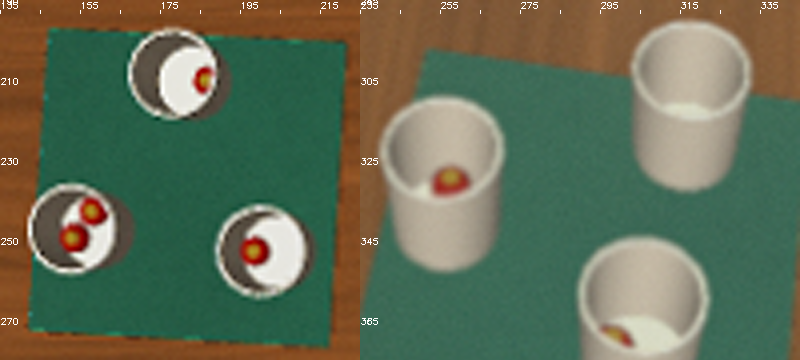

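Both crops confirm the choices: the weight with its knob is on the large pad, and the tin, tray and pan are clear. Red balls show in all three cups, 1+2+1 visible. Next I turn pixels into positions.

```bash
python3 - <<'E'
from h import *
np.set_printoptions(precision=4,suppress=True)
t=grab_frame('top');s=grab_frame('side')
for n,a,b in(('cupF',(177.9,208.4),(255.1,321.6)),('cupL',(152.9,246.9),(305.4,357.2)),('cupR',(200.4,252.4),(317.4,302.2)),('knob',(355.5,235.7),(310.3,173.8))):
    x,e=tri(t,a,s,b);print(n,x,e,'plane',onz(t,a,.084 if 'c' in n else .064)[0])
hsvs={}
def cont(f,box,lo,hi,n,minA=30):
    x,y,w,h=box;im=f['color'][y:y+h,x:x+w];hsv=cv2.cvtColor(im,cv2.COLOR_RGB2HSV)
    m=cv2.inRange(hsv,np.array(lo),np.array(hi));m=cv2.morphologyEx(m,cv2.MORPH_CLOSE,np.ones((3,3)))
    c=max(cv2.findContours(m,0,cv2.CHAIN_APPROX_NONE)[0],key=cv2.contourArea);c=c[:,0]+[x,y]
    return c
def hs(f,p): return cv2.cvtColor(f['color'][p[1]:p[1]+1,p[0]:p[0]+1],cv2.COLOR_RGB2HSV)[0,0]
print('hsv tin',hs(t,(414,239)),hs(t,(400,230)),'pan',hs(t,(281,197)),hs(t,(258,175)),'w',hs(t,(355,236)),hs(t,(347,236)),'pad',hs(t,(360,255)),'tray',hs(t,(355,180)),'mat',hs(t,(180,240)),'wood',hs(t,(390,240)),'side pan',hs(s,(262,215)),'tin side',hs(s,(318,150)),hs(s,(300,140)))
c=cont(t,(395,210,45,62),(0,0,90),(179,60,255),'tin');r=cv2.minAreaRect(c.astype(np.float32));print('tin px',r)
P=onz(t,cv2.boxPoints(r),.06);print(P[:,:2],P[:,:2].mean(0),[np.linalg.norm(P[i]-P[i-1]) for i in(1,2)])
c=cont(t,(250,168,64,60),(0,0,120),(179,75,255),'pan');e=cv2.fitEllipse(c);print('pan',e,onz(t,e[0],.096))
c=cont(s,(225,195,75,50),(0,0,120),(179,75,255),'pan');e2=cv2.fitEllipse(c);print('panS',e2,tri(t,e[0],s,e2[0]))
c=cont(t,(140,190,85,90),(60,80,40),(95,255,255),'mat');r=cv2.minAreaRect(c.astype(np.float32));P=onz(t,cv2.boxPoints(r),.004);print('mat',P[:,:2],P.mean(0))
E
```

```text
cupF [0.5573 0.2946 0.0805] [np.float64(0.0018533932946257754), np.float64(0.0018533932946264609)] plane [0.5551 0.2937 0.084 ]
cupL [0.4416 0.3696 0.0822] [np.float64(0.00111991984121948), np.float64(0.0011199198412201038)] plane [0.4404 0.3692 0.084 ]
cupR [0.4242 0.2266 0.0776] [np.float64(0.0010043982602092089), np.float64(0.0010043982602090517)] plane [0.4232 0.2255 0.084 ]
knob [ 0.4692 -0.2376  0.063 ] [np.float64(0.0007729029022290329), np.float64(0.0007729029022289169)] plane [ 0.4684 -0.2375  0.064 ]
hsv tin [113  21 190] [ 16  34 129] pan [114  25 166] [109  60 123] w [ 21 202 174] [ 22 203 180] pad [ 14 156 139] tray [ 18 151 155] mat [ 78 157  91] wood [ 13 192 122] side pan [111  27 161] tin side [ 17  28 163] [ 17  30 161]
tin px ((414.5896301269531, 239.47586059570312), (43.192745208740234, 25.551679611206055), 74.93151092529297)
[[ 0.5084 -0.3639]
 [ 0.5276 -0.4403]
 [ 0.4007 -0.4712]
 [ 0.3821 -0.395 ]] [ 0.4547 -0.4176] [np.float64(0.07876140485169345), np.float64(0.1305360293903882)]
pan ((279.6794738769531, 196.25238037109375), (53.11470031738281, 55.548667907714844), 162.55470275878906) [[ 0.5865 -0.0119  0.096 ]]
panS ((259.83984375, 222.3313751220703), (50.90815353393555, 66.85366821289062), 79.56602478027344) (array([ 0.5895, -0.0114,  0.0759]), [np.float64(0.0007790916069679439), np.float64(0.0007790916069672488)])
mat [[0.3632 0.4257]
 [0.6028 0.4136]
 [0.586  0.1748]
 [0.3491 0.189 ]] [0.4753 0.3008 0.004 ]
```

```bash
cat >> h.py <<'E'
def plan(wps, start=None):
    """wps: (x,y,z,roll,pitch,yaw deg,nrows). prints constant rows (shares) for each leg"""
    o=observe();p,Rm=(np.array(o['position']),R.from_euler('xyz',o['tool_rot'])) if start is None else (np.array(start[:3],float),R.from_euler('xyz',start[3:6],degrees=True))
    for w in wps:
        T=R.from_euler('xyz',w[3:6],degrees=True);n=w[6]
        rv=(Rm.inv()*T).as_rotvec()/n;t6=np.round(np.degrees(rv)/6,2)
        r=R.from_rotvec(np.radians(t6*6));M=sum((r**k).as_matrix() for k in range(n))
        t=np.linalg.solve(M,Rm.inv().apply(np.array(w[:3])-p));s=np.round(t/.02,2)
        print(n,'rows',list(map(float,s)),list(map(float,t6)),'!!' if max(abs(s).max(),abs(t6).max())>1 else '')
        p=p+Rm.apply(M@(s*.02));Rm=Rm*r**n
    print('end',p.round(4),Rm.as_euler('xyz',degrees=True).round(1))
def st():
    o=observe();print(round(o['clock'],2),o['position'].round(4),np.degrees(o['tool_rot']).round(1),'F',o['force'].round(1),'q',o['qpos'].round(2),'g',round(o['grip_width'],4),'ff',round(o['finger_force'],1))
    open('log.txt','a').write(repr((o['qpos'].tolist(),o['position'].tolist(),o['tool_rot'].tolist()))+'\n')
E
python3 - <<'E'
from h import *
np.set_printoptions(precision=4,suppress=True)
t=dict(grab_frame('top'));s=grab_frame('side')
def cont(f,box,lo,hi):
    x,y,w,h=box;hsv=cv2.cvtColor(f['color'][y:y+h,x:x+w],cv2.COLOR_RGB2HSV)
    m=cv2.morphologyEx(cv2.inRange(hsv,np.array(lo),np.array(hi)),cv2.MORPH_OPEN,np.ones((3,3)))
    return max(cv2.findContours(m,0,cv2.CHAIN_APPROX_NONE)[0],key=cv2.contourArea)[:,0]+[x,y]
for S in(35,45):
    c=cont(t,(250,168,64,60),(0,0,150),(179,S,255));e=cv2.fitEllipse(cv2.convexHull(c));print('pan',e,onz(t,e[0],.096))
    c=cont(s,(225,190,75,52),(0,0,140),(179,S,255));e2=cv2.fitEllipse(cv2.convexHull(c));print('panS',e2,tri(t,e[0],s,e2[0]))
c=cont(t,(325,140,60,78),(15,100,125),(24,175,255));r=cv2.minAreaRect(c.astype(np.float32));P=onz(t,cv2.boxPoints(r),.016);print('tray',r,P[:,:2],P.mean(0))
print('tray corners tri top-left/..');
for a,b in(((333.7,145.8),(225.7,163.5)),((378.3,149.7),(286.7,170.0)),((374,212),(278.5,199.0))): print(tri(t,a,s,b))
# tin rim corners side
print('tin near corner', tri(t,(397.5,222.5),s,(296.5,134.3)),tri(t,(421,216),s,(298.5,0)) if 0 else '')
plan([(.45,.35,.25,180,0,125,20),(.5,0,.25,180,0,90,20),(.4685,-.2375,.20,180,0,90,13)])
E
```

```text
pan ((280.6366271972656, 196.49118041992188), (51.21253967285156, 51.589149475097656), 30.98041343688965) [[ 0.5858 -0.0147  0.096 ]]
panS ((260.41375732421875, 217.9075164794922), (42.3583869934082, 57.648040771484375), 87.51468658447266) (array([ 0.5876, -0.0145,  0.0897]), [np.float64(0.0011520039641686767), np.float64(0.0011520039641680748)])
pan ((280.567626953125, 196.35023498535156), (51.252044677734375, 52.121673583984375), 25.647296905517578) [[ 0.5862 -0.0145  0.096 ]]
panS ((260.39666748046875, 217.88232421875), (42.42631530761719, 57.713600158691406), 87.17315673828125) (array([ 0.5878, -0.0143,  0.09  ]), [np.float64(0.0009632690283808919), np.float64(0.0009632690283811857)])
tray ((353.8480529785156, 179.52610778808594), (45.247920989990234, 60.65465545654297), 4.289153575897217) [[ 0.5566 -0.1628]
 [ 0.747  -0.1808]
 [ 0.735  -0.3227]
 [ 0.5445 -0.3031]] [ 0.6458 -0.2424  0.016 ]
tray corners tri top-left/..
(array([ 0.7175, -0.1718,  0.1372]), [np.float64(0.010029323086209132), np.float64(0.010029323086208644)])
(array([ 0.6381, -0.3057,  0.0408]), [np.float64(0.09464549496844701), np.float64(0.09464549496844689)])
(array([ 0.5649, -0.3261, -0.1348]), [np.float64(0.010336597538698792), np.float64(0.01033659753869902)])
tin near corner (array([ 0.5127, -0.3545,  0.1181]), [np.float64(0.009359676498913854), np.float64(0.009359676498914058)]) 
20 rows [-0.99, -0.12, -0.05] [-0.0, 0.0, 0.34] 
20 rows [-0.88, -0.16, 0.0] [-0.0, 0.0, 0.29] 
13 rows [-0.92, -0.12, 0.2] [-0.0, 0.0, 0.0] 
end [ 0.4693 -0.2373  0.1995] [-180.    0.   90.]
```

Request:
move_arm([
  [[-0.99, -0.12, -0.05, 0, 0, 0.34, 1], [-0.99, -0.12, -0.05, 0, 0, 0.34, 1], [-0.99, -0.12, -0.05, 0, 0, 0.34, 1], [-0.99, -0.12, -0.05, 0, 0, 0.34, 1], [-0.99, -0.12, -0.05, 0, 0, 0.34, 1], [-0.99, -0.12, -0.05, 0, 0, 0.34, 1], [-0.99, -0.12, -0.05, 0, 0, 0.34, 1], [-0.99, -0.12, -0.05, 0, 0, 0.34, 1], [-0.99, -0.12, -0.05, 0, 0, 0.34, 1], [-0.99, -0.12, -0.05, 0, 0, 0.34, 1]],
], grip_force=40)

```text
clock: 1.3
position: [0.3274, 0.5037, 0.2414]
tool_rot: [-3.142, 0.0, 2.532]
force: [-0.5, 0.1, -0.2]
grip_width: 0.0853
finger_force: 0.0
```

Request:
move_arm([
  [[-0.99, -0.12, -0.05, 0, 0, 0.34, 1], [-0.99, -0.12, -0.05, 0, 0, 0.34, 1], [-0.99, -0.12, -0.05, 0, 0, 0.34, 1], [-0.99, -0.12, -0.05, 0, 0, 0.34, 1], [-0.99, -0.12, -0.05, 0, 0, 0.34, 1], [-0.99, -0.12, -0.05, 0, 0, 0.34, 1], [-0.99, -0.12, -0.05, 0, 0, 0.34, 1], [-0.99, -0.12, -0.05, 0, 0, 0.34, 1], [-0.99, -0.12, -0.05, 0, 0, 0.34, 1], [-0.99, -0.12, -0.05, 0, 0, 0.34, 1]],
])

```text
clock: 2.3
position: [0.4522, 0.3495, 0.2514]
tool_rot: [-3.142, 0.0, 2.176]
force: [-0.5, -0.3, -0.4]
grip_width: 0.0854
finger_force: 0.0
```

Request:
move_arm([
  [[-0.88, -0.16, 0, 0, 0, 0.29, 1], [-0.88, -0.16, 0, 0, 0, 0.29, 1], [-0.88, -0.16, 0, 0, 0, 0.29, 1], [-0.88, -0.16, 0, 0, 0, 0.29, 1], [-0.88, -0.16, 0, 0, 0, 0.29, 1], [-0.88, -0.16, 0, 0, 0, 0.29, 1], [-0.88, -0.16, 0, 0, 0, 0.29, 1], [-0.88, -0.16, 0, 0, 0, 0.29, 1], [-0.88, -0.16, 0, 0, 0, 0.29, 1], [-0.88, -0.16, 0, 0, 0, 0.29, 1]],
])

```text
clock: 3.3
position: [0.5028, 0.1788, 0.2513]
tool_rot: [3.142, 0.0, 1.872]
force: [0.5, -0.4, -0.3]
grip_width: 0.0852
finger_force: 0.0
```

Request:
move_arm([
  [[-0.88, -0.16, 0, 0, 0, 0.29, 1], [-0.88, -0.16, 0, 0, 0, 0.29, 1], [-0.88, -0.16, 0, 0, 0, 0.29, 1], [-0.88, -0.16, 0, 0, 0, 0.29, 1], [-0.88, -0.16, 0, 0, 0, 0.29, 1], [-0.88, -0.16, 0, 0, 0, 0.29, 1], [-0.88, -0.16, 0, 0, 0, 0.29, 1], [-0.88, -0.16, 0, 0, 0, 0.29, 1], [-0.88, -0.16, 0, 0, 0, 0.29, 1], [-0.88, -0.16, 0, 0, 0, 0.29, 1]],
])

```text
clock: 4.3
position: [0.5001, 0.0006, 0.2513]
tool_rot: [3.142, 0.0, 1.569]
force: [-0.3, -0.2, -0.4]
grip_width: 0.0853
finger_force: 0.0
```

```bash
python3 - <<'E'
from h import *
st();plan([(.4685,-.2375,.12,180,0,90,20),(.4685,-.2375,.012,180,0,90,10)])
E
```

```text
4.3 [0.5001 0.0006 0.2513] [180.    0.   89.9] F [-0.3 -0.2 -0.4] q [-0.47  0.32  0.45  1.92 -0.17  0.94  0.06] g 0.0853 ff 0.0
20 rows [-0.6, -0.08, 0.33] [0.0, 0.0, -0.0] 
10 rows [0.01, 0.0, 0.54] [0.0, 0.0, -0.0] 
end [ 0.4677 -0.2374  0.0113] [180.    0.   89.9]
```

Request:
move_arm([
  [[0, 0.4, -0.5, 0, 0, 0, 1], [0, 0.4, -0.5, 0, 0, 0, 1], [0, 0.4, -0.5, 0, 0, 0, 1], [0, 0.4, -0.5, 0, 0, 0, 1], [0, 0.4, -0.5, 0, 0, 0, 1], [0, 0.4, -0.5, 0, 0, 0, 1], [0, 0.4, -0.5, 0, 0, 0, 1], [0, 0.4, -0.5, 0, 0, 0, 1], [0, 0.4, -0.5, 0, 0, 0, 1], [0, 0.4, -0.5, 0, 0, 0, 1]],
])

```text
clock: 5.3
position: [0.5805, 0.0012, 0.3517]
tool_rot: [-3.141, 0.0, 1.57]
force: [0.2, 0.9, -0.1]
grip_width: 0.0857
finger_force: 0.0
```

Request:
move_arm([
  [[0, 0, 0, 0, 1, 0, 1], [0, 0, 0, 0, 1, 0, 1], [0, 0, 0, 0, 1, 0, 1], [0, 0, 0, 0, 1, 0, 1], [0, 0, 0, 0, 1, 0, 1], [0, 0, 0, 0, 1, 0, 1], [0, 0, 0, 0, 1, 0, 1], [0, 0, 0, 0, 1, 0, 1], [0, 0, 0, 0, 1, 0, 1], [0, 0, 0, 0, 1, 0, 1]],
])

```text
clock: 6.3
position: [0.5805, 0.0008, 0.3515]
tool_rot: [3.14, -1.051, 1.571]
force: [0.3, -0.3, 0.0]
grip_width: 0.0853
finger_force: 0.0
```

```bash
python3 -c "
from h import *
st()"
```

```text
6.3 [0.5805 0.0008 0.3515] [179.9 -60.2  90. ] F [ 0.3 -0.3  0. ] q [ 0.22  0.61  0.22  1.59 -1.03  1.62  0.77] g 0.0853 ff 0.0
```

Request:
move_arm([
  [[0, 0, 0, 0, 1, 0, 1], [0, 0, 0, 0, 1, 0, 1], [0, 0, 0, 0, 1, 0, 1], [0, 0, 0, 0, 1, 0, 1], [0, 0, 0, 0, 1, 0, 1], [0, 0, 0, 0, 1, 0, 1], [0, 0, 0, 0, 1, 0, 1], [0, 0, 0, 0, 1, 0, 1], [0, 0, 0, 0, 1, 0, 1], [0, 0, 0, 0, 1, 0, 1]],
])

```text
clock: 7.3
position: [0.5805, 0.0007, 0.3511]
tool_rot: [0.0, -1.044, -1.573]
force: [0.4, -0.3, -1.0]
grip_width: 0.0853
finger_force: 0.0
```

```bash
python3 -c "
from h import *
st();f=grab_frame('side');save(f,'tilt.png')"
```

```text
7.3 [0.5805 0.0007 0.3511] [  0.  -59.8 -90.1] F [ 0.4 -0.3 -1. ] q [ 0.7   1.14 -0.52  1.61 -1.25  1.83  0.94] g 0.0853 ff 0.0
```

View pics/tilt.png

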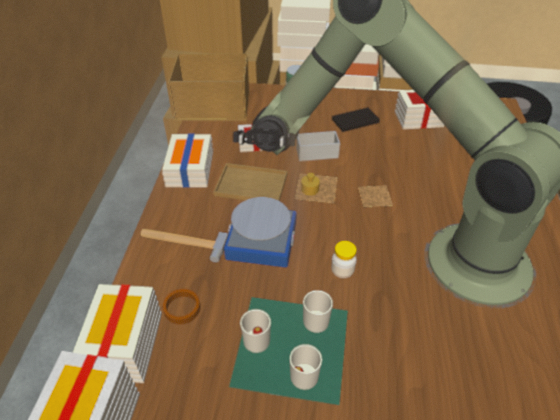

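The arm holds a 120° tilt: in the picture the hand is at (262,135) with clear space around it, and the objects haven't moved. Next I untilt and head for the weight.

```bash
python3 - <<'E'
from h import *
plan([(.53,-.12,.30,180,0,90,20),(.4685,-.2375,.10,180,0,90,10),(.4685,-.2375,.012,180,0,90,10)])
E
```

```text
20 rows [-0.3, -0.12, -0.26] [-0.0, -1.01, -0.0] !!
10 rows [-0.59, -0.31, 1.0] [-0.01, 0.01, -0.0] 
10 rows [0.0, -0.01, 0.44] [0.0, -0.0, -0.0] 
end [ 0.4678 -0.2383  0.0119] [ 1.797e+02 -1.000e-01  8.990e+01]
```

Request:
move_arm([
  [[-0.3, -0.12, -0.26, 0, -1, 0, 1], [-0.3, -0.12, -0.26, 0, -1, 0, 1], [-0.3, -0.12, -0.26, 0, -1, 0, 1], [-0.3, -0.12, -0.26, 0, -1, 0, 1], [-0.3, -0.12, -0.26, 0, -1, 0, 1], [-0.3, -0.12, -0.26, 0, -1, 0, 1], [-0.3, -0.12, -0.26, 0, -1, 0, 1], [-0.3, -0.12, -0.26, 0, -1, 0, 1], [-0.3, -0.12, -0.26, 0, -1, 0, 1], [-0.3, -0.12, -0.26, 0, -1, 0, 1]],
])

```text
clock: 8.35
position: [0.5563, -0.0463, 0.2919]
tool_rot: [3.139, -1.041, 1.571]
force: [0.5, -0.1, -1.3]
grip_width: 0.0855
finger_force: 0.0
```

Request:
move_arm([
  [[-0.3, -0.12, -0.26, 0, -1, 0, 1], [-0.3, -0.12, -0.26, 0, -1, 0, 1], [-0.3, -0.12, -0.26, 0, -1, 0, 1], [-0.3, -0.12, -0.26, 0, -1, 0, 1], [-0.3, -0.12, -0.26, 0, -1, 0, 1], [-0.3, -0.12, -0.26, 0, -1, 0, 1], [-0.3, -0.12, -0.26, 0, -1, 0, 1], [-0.3, -0.12, -0.26, 0, -1, 0, 1], [-0.3, -0.12, -0.26, 0, -1, 0, 1], [-0.3, -0.12, -0.26, 0, -1, 0, 1]],
])

```text
clock: 9.35
position: [0.5323, -0.1212, 0.3036]
tool_rot: [3.138, 0.005, 1.569]
force: [0.2, -0.1, -0.7]
grip_width: 0.0852
finger_force: 0.0
```

```bash
python3 - <<'E'
from h import *
st()
t=grab_frame('top');s=grab_frame('side')
# weight by brass mask (body top) in side & top, check still at place
for f,b in((t,(335,222,45,45)),(s,(295,160,45,50))):
    x,y,w,h=b;hs=cv2.cvtColor(f['color'][y:y+h,x:x+w],cv2.COLOR_RGB2HSV);m=cv2.inRange(hs,np.array((18,170,90)),np.array((27,255,255)));m=cv2.morphologyEx(m,cv2.MORPH_OPEN,np.ones((3,3)));c=np.argwhere(m);print(len(c),c[:,::-1].min(0)+[x,y],c[:,::-1].max(0)+[x,y])
print(onz(t,(354,236.2),.04))
plan([(.4685,-.2375,.10,180,0,90,10),(.4685,-.2375,.012,180,0,90,10)])
E
```

```text
9.35 [ 0.5323 -0.1212  0.3036] [179.8   0.3  89.9] F [ 0.2 -0.1 -0.7] q [ 0.06  0.32  0.07  1.73 -0.02  1.09  0.13] g 0.0852 ff 0.0
85 [356 230] [363 244]
122 [305 177] [317 194]
[[ 0.46773408 -0.23580313  0.04      ]]
10 rows [-0.59, -0.33, 1.02] [0.0, 0.0, 0.0] !!
10 rows [-0.0, 0.0, 0.44] [0.0, 0.0, 0.0] 
end [ 0.4679 -0.2374  0.0118] [1.798e+02 1.000e-01 9.020e+01]
```

Request:
move_arm([
  [[-0.58, -0.33, 1, 0, 0, 0, 1], [-0.58, -0.33, 1, 0, 0, 0, 1], [-0.58, -0.33, 1, 0, 0, 0, 1], [-0.58, -0.33, 1, 0, 0, 0, 1], [-0.58, -0.33, 1, 0, 0, 0, 1], [-0.58, -0.33, 1, 0, 0, 0, 1], [-0.58, -0.33, 1, 0, 0, 0, 1], [-0.58, -0.33, 1, 0, 0, 0, 1], [-0.58, -0.33, 1, 0, 0, 0, 1], [-0.58, -0.33, 1, 0, 0, 0, 1]],
])

```text
clock: 10.45
position: [0.4656, -0.2374, 0.1013]
tool_rot: [3.141, -0.001, 1.568]
force: [0.7, -0.5, 0.0]
grip_width: 0.0855
finger_force: 0.0
```

Request:
move_arm([
  [[0, 0, 0.47, 0, 0, 0, 1], [0, 0, 0.47, 0, 0, 0, 1], [0, 0, 0.47, 0, 0, 0, 1], [0, 0, 0.47, 0, 0, 0, 1], [0, 0, 0.47, 0, 0, 0, 1], [0, 0, 0.47, 0, 0, 0, 1], [0, 0, 0.47, 0, 0, 0, 1], [0, 0, 0.47, 0, 0, 0, 1], [0, 0, 0.47, 0, 0, 0, 1], [0, 0, 0.47, 0, 0, 0, 1]],
])

```text
clock: 11.45
position: [0.4665, -0.2357, 0.0071]
tool_rot: [-3.142, -0.0, 1.571]
force: [0.2, -0.7, 0.1]
grip_width: 0.0856
finger_force: 0.0
```

Request:
move_arm([
  [[0, 0, 0, 0, 0, 0, -1], [0, 0, 0, 0, 0, 0, -1], [0, 0, 0, 0, 0, 0, -1], [0, 0, 0, 0, 0, 0, -1], [0, 0, 0, 0, 0, 0, -1], [0, 0, 0, 0, 0, 0, -1], [0, 0, 0, 0, 0, 0, -1], [0, 0, 0, 0, 0, 0, -1], [0, 0, 0, 0, 0, 0, -1], [0, 0, 0, 0, 0, 0, -1]],
], grip_force=50)

```text
clock: 12.45
position: [0.4669, -0.2359, 0.0084]
tool_rot: [3.141, 0.0, 1.571]
force: [0.2, 0.1, 7.6]
grip_width: 0.0549
finger_force: 53.9
```

```bash
python3 - <<'E'
from h import *
st()
E
```

```text
12.45 [ 0.4669 -0.2359  0.0084] [179.9   0.   90. ] F [0.2 0.1 7.6] q [ 0.33  0.72  0.04  2.01 -0.06  0.42  0.41] g 0.0549 ff 53.9
```

Request:
move_arm([
  [[0, 0, -1, 0, 0, 0, -1], [0, 0, -1, 0, 0, 0, -1], [0, 0, -1, 0, 0, 0, -1], [0, 0, -1, 0, 0, 0, -1], [0, 0, -1, 0, 0, 0, -1], [0, 0, -1, 0, 0, 0, -1], [0, 0, -1, 0, 0, 0, -1], [0, 0, -1, 0, 0, 0, -1], [0, 0, -1, 0, 0, 0, -1], [0, 0, 0, 0, 0, 0, -1]],
])

```text
clock: 13.45
position: [0.4671, -0.2361, 0.1898]
tool_rot: [3.139, 0.001, 1.571]
force: [0.1, -1.2, -5.8]
grip_width: 0.055
finger_force: 55.4
```

Request:
move_arm([
  [[0.95, 0.5, 0, 0, 0, 0, -1], [0.95, 0.5, 0, 0, 0, 0, -1], [0.95, 0.5, 0, 0, 0, 0, -1], [0.95, 0.5, 0, 0, 0, 0, -1], [0.95, 0.5, 0, 0, 0, 0, -1], [0.95, 0.5, 0, 0, 0, 0, -1], [0.95, 0.5, 0, 0, 0, 0, -1], [0.95, 0.5, 0, 0, 0, 0, -1], [0.95, 0.5, 0, 0, 0, 0, -1], [0.95, 0.5, 0, 0, 0, 0, -1]],
])

```text
clock: 14.45
position: [0.5661, -0.0448, 0.1865]
tool_rot: [-3.14, 0.0, 1.571]
force: [-0.4, 0.9, -4.7]
grip_width: 0.0545
finger_force: 55.3
```

```bash
python3 - <<'E'
from h import *
st();plan([(.587,-.0145,.13,180,0,90,10),(.587,-.0145,.105,180,0,90,10)])
f=grab_frame('side');save(f,'w1.png')
E
```

```text
14.45 [ 0.5661 -0.0448  0.1865] [-179.9    0.    90. ] F [-0.4  0.9 -4.7] q [-0.06  0.49  0.05  1.8  -0.03  0.86  0.  ] g 0.0545 ff 55.3
10 rows [0.15, 0.11, 0.28] [-0.0, 0.0, 0.0] 
10 rows [0.0, -0.0, 0.13] [-0.0, 0.0, 0.0] 
end [ 0.5879 -0.0148  0.1045] [-179.9    0.    90. ]
```

View pics/w1.png

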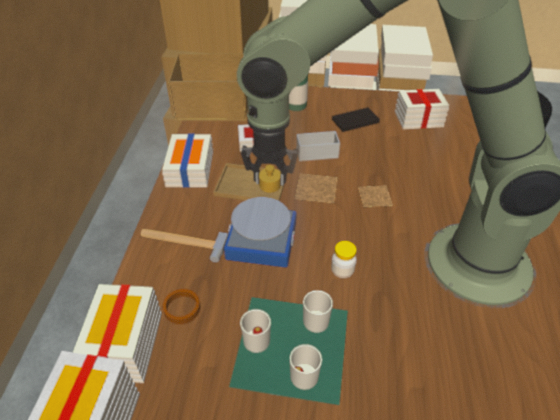

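The weight is in the fingers at (269,180) and stands upright. I lower it onto the pan.

Request:
move_arm([
  [[0.15, 0.1, 0.28, 0, 0, 0, -1], [0.15, 0.1, 0.28, 0, 0, 0, -1], [0.15, 0.1, 0.28, 0, 0, 0, -1], [0.15, 0.1, 0.28, 0, 0, 0, -1], [0.15, 0.1, 0.28, 0, 0, 0, -1], [0.15, 0.1, 0.28, 0, 0, 0, -1], [0.15, 0.1, 0.28, 0, 0, 0, -1], [0.15, 0.1, 0.28, 0, 0, 0, -1], [0.15, 0.1, 0.28, 0, 0, 0, -1], [0.15, 0.1, 0.28, 0, 0, 0, -1]],
])

```text
clock: 15.5
position: [0.5866, -0.0154, 0.1314]
tool_rot: [3.142, 0.0, 1.571]
force: [0.8, 0.6, -5.5]
grip_width: 0.0548
finger_force: 55.2
```

Request:
move_arm([
  [[0, 0, 0.13, 0, 0, 0, -1], [0, 0, 0.13, 0, 0, 0, -1], [0, 0, 0.13, 0, 0, 0, -1], [0, 0, 0.13, 0, 0, 0, -1], [0, 0, 0.13, 0, 0, 0, -1], [0, 0, 0.13, 0, 0, 0, -1], [0, 0, 0.13, 0, 0, 0, -1], [0, 0, 0.13, 0, 0, 0, -1], [0, 0, 0.13, 0, 0, 0, -1], [0, 0, 0.13, 0, 0, 0, -1]],
])

```text
clock: 16.5
position: [0.5864, -0.0157, 0.1057]
tool_rot: [-3.142, 0.0, 1.571]
force: [0.5, 0.6, -4.5]
grip_width: 0.0543
finger_force: 55.2
```

Request:
move_arm([
  [[0, 0, 0.06, 0, 0, 0, -1], [0, 0, 0.06, 0, 0, 0, -1], [0, 0, 0.06, 0, 0, 0, -1], [0, 0, 0.06, 0, 0, 0, -1], [0, 0, 0.06, 0, 0, 0, -1], [0, 0, 0.06, 0, 0, 0, -1], [0, 0, 0.06, 0, 0, 0, -1], [0, 0, 0.06, 0, 0, 0, -1], [0, 0, 0, 0, 0, 0, -1], [0, 0, 0, 0, 0, 0, -1]],
])

```text
clock: 17.5
position: [0.5864, -0.0157, 0.0963]
tool_rot: [3.142, 0.0, 1.571]
force: [-0.6, 0.3, -3.1]
grip_width: 0.0547
finger_force: 55.2
```

```bash
python3 - <<'E'
from h import *
st()
E
```

```text
17.5 [ 0.5864 -0.0157  0.0963] [180.   0.  90.] F [-0.6  0.3 -3.1] q [-0.1   0.64  0.03  1.81 -0.03  0.69 -0.05] g 0.0547 ff 55.2
```

Request:
move_arm([
  [[0, 0, 0.05, 0, 0, 0, -1], [0, 0, 0.05, 0, 0, 0, -1], [0, 0, 0.05, 0, 0, 0, -1], [0, 0, 0.05, 0, 0, 0, -1], [0, 0, 0.05, 0, 0, 0, -1], [0, 0, 0.05, 0, 0, 0, -1], [0, 0, 0.05, 0, 0, 0, -1], [0, 0, 0.05, 0, 0, 0, -1], [0, 0, 0, 0, 0, 0, -1], [0, 0, 0, 0, 0, 0, -1]],
])

```text
clock: 18.5
position: [0.5864, -0.0156, 0.0883]
tool_rot: [3.142, 0.0, 1.571]
force: [-0.7, -0.1, -0.4]
grip_width: 0.0544
finger_force: 55.5
```

```bash
python3 - <<'E'
from h import *
st()
E
```

```text
18.5 [ 0.5864 -0.0156  0.0883] [180.   0.  90.] F [-0.7 -0.1 -0.4] q [-0.1   0.65  0.03  1.82 -0.03  0.68 -0.05] g 0.0544 ff 55.5
```

Request:
move_arm([
  [[0, 0, 0, 0, 0, 0, -0.2], [0, 0, 0, 0, 0, 0, 0], [0, 0, 0, 0, 0, 0, 0.2], [0, 0, 0, 0, 0, 0, 0.4], [0, 0, 0, 0, 0, 0, 0.6], [0, 0, 0, 0, 0, 0, 0.8], [0, 0, 0, 0, 0, 0, 1], [0, 0, 0, 0, 0, 0, 1], [0, 0, 0, 0, 0, 0, 1], [0, 0, 0, 0, 0, 0, 1]],
])

```text
clock: 19.5
position: [0.5864, -0.0156, 0.0883]
tool_rot: [-3.142, 0.0, 1.571]
force: [-0.4, 0.2, 0.7]
grip_width: 0.0851
finger_force: 0.0
```

Request:
move_arm([
  [[0, 0, 0, 0, 0, 0, 1], [0, 0, 0, 0, 0, 0, 1], [0, 0, 0, 0, 0, 0, 1], [0, 0, 0, 0, 0, 0, 1], [0, 0, 0, 0, 0, 0, 1], [0, 0, 0, 0, 0, 0, 1], [0, 0, 0, 0, 0, 0, 1], [0, 0, 0, 0, 0, 0, 1], [0, 0, 0, 0, 0, 0, 1], [0, 0, 0, 0, 0, 0, 1]],
])

```text
clock: 20.5
position: [0.5864, -0.0157, 0.0883]
tool_rot: [-3.142, 0.0, 1.571]
force: [0.3, 0.5, 0.1]
grip_width: 0.0853
finger_force: 0.0
```

```bash
python3 - <<'E'
from h import *
st()
t=grab_frame('top');s=grab_frame('side')
a=cv2.resize(t['color'][150:240,230:330],None,fx=4,fy=4);b=cv2.resize(s['color'][150:260,210:310],None,fx=4,fy=4)[:360]
cv2.imwrite('pics/w2.png',np.hstack([a,b])[:,:,::-1])
E
```

```text
20.5 [ 0.5864 -0.0157  0.0883] [-180.    0.   90.] F [0.3 0.5 0.1] q [-0.1   0.65  0.03  1.82 -0.03  0.68 -0.05] g 0.0853 ff 0.0
```

View pics/w2.png

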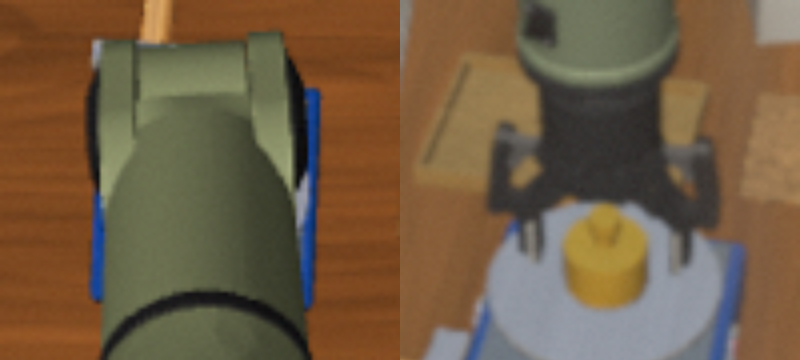

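The weight stands centred on the pan at about (605,265) in the crop, with the fingers clear of it. I re-grip it and return it to the pad.

Request:
move_arm([
  [[0, 0, 0, 0, 0, 0, -1], [0, 0, 0, 0, 0, 0, -1], [0, 0, 0, 0, 0, 0, -1], [0, 0, 0, 0, 0, 0, -1], [0, 0, 0, 0, 0, 0, -1], [0, 0, 0, 0, 0, 0, -1], [0, 0, 0, 0, 0, 0, -1], [0, 0, 0, 0, 0, 0, -1], [0, 0, 0, 0, 0, 0, -1], [0, 0, 0, 0, 0, 0, -1]],
])

```text
clock: 21.6
position: [0.5864, -0.0156, 0.0883]
tool_rot: [3.142, 0.0, 1.571]
force: [1.1, -0.8, -0.6]
grip_width: 0.0546
finger_force: 55.2
```

Request:
move_arm([
  [[0, 0, -0.3, 0, 0, 0, -1], [0, 0, -0.3, 0, 0, 0, -1], [0, 0, -0.3, 0, 0, 0, -1], [0, 0, -0.5, 0, 0, 0, -1], [0, 0, -0.5, 0, 0, 0, -1], [0, 0, -0.5, 0, 0, 0, -1], [0, 0, -0.5, 0, 0, 0, -1], [0, 0, -0.6, 0, 0, 0, -1], [0, 0, -0.6, 0, 0, 0, -1], [0, 0, -0.6, 0, 0, 0, -1]],
])

```text
clock: 22.6
position: [0.5864, -0.0156, 0.1835]
tool_rot: [3.141, 0.0, 1.571]
force: [0.1, -0.0, -5.7]
grip_width: 0.0548
finger_force: 55.3
```

Request:
move_arm([
  [[-0.95, -0.5, 0, 0, 0, 0, -1], [-0.95, -0.5, 0, 0, 0, 0, -1], [-0.95, -0.5, 0, 0, 0, 0, -1], [-0.95, -0.5, 0, 0, 0, 0, -1], [-0.95, -0.5, 0, 0, 0, 0, -1], [-0.95, -0.5, 0, 0, 0, 0, -1], [-0.95, -0.5, 0, 0, 0, 0, -1], [-0.95, -0.5, 0, 0, 0, 0, -1], [-0.95, -0.5, 0, 0, 0, 0, -1], [-0.95, -0.5, 0, 0, 0, 0, -1]],
])

```text
clock: 23.6
position: [0.4861, -0.2065, 0.1829]
tool_rot: [3.141, 0.0, 1.571]
force: [-0.2, -0.2, -4.1]
grip_width: 0.0548
finger_force: 55.4
```

```bash
python3 - <<'E'
from h import *
st();plan([(.462,-.238,.04,180,0,90,10),(.462,-.238,.0095,180,0,90,8)])
E
```

```text
23.6 [ 0.4861 -0.2065  0.1829] [180.   0.  90.] F [-0.2 -0.2 -4.1] q [ 0.24  0.43  0.07  1.91 -0.04  0.8   0.33] g 0.0548 ff 55.4
10 rows [-0.16, -0.12, 0.71] [0.0, 0.0, 0.0] 
8 rows [0.0, -0.0, 0.2] [0.0, 0.0, 0.0] 
end [ 0.4622 -0.2385  0.0089] [180.   0.  90.]
```

Request:
move_arm([
  [[-0.16, -0.12, 0.71, 0, 0, 0, -1], [-0.16, -0.12, 0.71, 0, 0, 0, -1], [-0.16, -0.12, 0.71, 0, 0, 0, -1], [-0.16, -0.12, 0.71, 0, 0, 0, -1], [-0.16, -0.12, 0.71, 0, 0, 0, -1], [-0.16, -0.12, 0.71, 0, 0, 0, -1], [-0.16, -0.12, 0.71, 0, 0, 0, -1], [-0.16, -0.12, 0.71, 0, 0, 0, -1], [-0.16, -0.12, 0.71, 0, 0, 0, -1], [-0.16, -0.12, 0.71, 0, 0, 0, -1]],
])

```text
clock: 24.6
position: [0.4628, -0.238, 0.0403]
tool_rot: [3.141, 0.0, 1.571]
force: [0.1, 0.6, -4.8]
grip_width: 0.0544
finger_force: 55.4
```

Request:
move_arm([
  [[0, 0, 0.2, 0, 0, 0, -1], [0, 0, 0.2, 0, 0, 0, -1], [0, 0, 0.2, 0, 0, 0, -1], [0, 0, 0.2, 0, 0, 0, -1], [0, 0, 0.2, 0, 0, 0, -1], [0, 0, 0.2, 0, 0, 0, -1], [0, 0, 0.2, 0, 0, 0, -1], [0, 0, 0.15, 0, 0, 0, -1], [0, 0, 0, 0, 0, 0, -1], [0, 0, 0, 0, 0, 0, -1]],
])

```text
clock: 25.6
position: [0.4624, -0.2377, 0.0093]
tool_rot: [-3.141, -0.0, 1.571]
force: [0.6, 0.2, -5.1]
grip_width: 0.0551
finger_force: 55.3
```

Request:
move_arm([
  [[0, 0, 0, 0, 0, 0, -0.2], [0, 0, 0, 0, 0, 0, 0.2], [0, 0, 0, 0, 0, 0, 0.6], [0, 0, 0, 0, 0, 0, 1], [0, 0, 0, 0, 0, 0, 1], [0, 0, 0, 0, 0, 0, 1], [0, 0, -0.2, 0, 0, 0, 1], [0, 0, -1, 0, 0, 0, 1], [0, 0, -1, 0, 0, 0, 1], [0, 0, -1, 0, 0, 0, 1]],
])

```text
clock: 26.6
position: [0.4624, -0.2377, 0.0743]
tool_rot: [-3.142, 0.0, 1.571]
force: [0.2, -0.0, -0.2]
grip_width: 0.0855
finger_force: 0.0
```

```bash
python3 - <<'E'
from h import *
st();plan([(.459,-.36,.17,180,0,50,10),(.456,-.424,.10,180,0,13.8,10),(.456,-.424,.028,180,0,13.8,10)])
E
```

```text
26.6 [ 0.4624 -0.2377  0.0743] [-180.    0.   90.] F [ 0.2 -0.  -0.2] q [ 0.33  0.59  0.05  2.   -0.05  0.55  0.41] g 0.0855 ff 0.0
10 rows [-0.6, 0.18, -0.48] [-0.0, 0.0, 0.67] 
10 rows [-0.19, 0.26, 0.35] [-0.0, 0.0, 0.6] 
10 rows [-0.0, 0.0, 0.36] [-0.0, 0.0, 0.0] 
end [ 0.4567 -0.4237  0.0283] [-180.     0.    13.8]
```

```bash
python3 - <<'E'
from h import *
np.set_printoptions(precision=1,suppress=True)
t=grab_frame('top');s=grab_frame('side')
a=np.radians(13.8);c=np.array([.4563,-.4238]);u=np.array([np.cos(a),np.sin(a)]);v=np.array([-u[1],u[0]])
P=[[*(c+i*.065*u+j*.033*v),z] for z in(.06,0) for i,j in((1,1),(-1,1),(-1,-1),(1,-1))]
q=proj(s,P);r=proj(t,P);print(q,r)
S=s['color'].copy();S=cv2.resize(S,None,fx=4,fy=4)
T=cv2.resize(t['color'],None,fx=4,fy=4)
for im,p in((S,q),(T,r)):
    for x in p: cv2.circle(im,(int(x[0]*4+2),int(x[1]*4+2)),3,(255,0,0),-1)
cv2.imwrite('pics/tin.png',np.hstack([S[460:700,1140:1420],T[820:1060,1540:1800]])[:,:,::-1])
E
```

```text
[[299.9 145.4]
 [339.8 142.1]
 [335.4 130.2]
 [296.6 133.3]
 [299.4 160.1]
 [338.3 156.8]
 [334.  144.7]
 [296.2 147.9]] [[400.7 220.8]
 [411.9 262.5]
 [432.6 256.9]
 [421.3 215.4]
 [396.7 222. ]
 [407.5 262.2]
 [427.6 256.8]
 [416.7 216.8]]
```

View pics/tin.png

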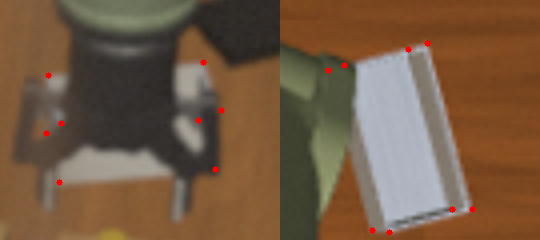

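The predicted tin corners land on the visible ones in both views, so the tin pose holds. Now to grasp the tin.

Request:
move_arm([
  [[-0.6, 0.18, -0.48, 0, 0, 0.67, 1], [-0.6, 0.18, -0.48, 0, 0, 0.67, 1], [-0.6, 0.18, -0.48, 0, 0, 0.67, 1], [-0.6, 0.18, -0.48, 0, 0, 0.67, 1], [-0.6, 0.18, -0.48, 0, 0, 0.67, 1], [-0.6, 0.18, -0.48, 0, 0, 0.67, 1], [-0.6, 0.18, -0.48, 0, 0, 0.67, 1], [-0.6, 0.18, -0.48, 0, 0, 0.67, 1], [-0.6, 0.18, -0.48, 0, 0, 0.67, 1], [-0.6, 0.18, -0.48, 0, 0, 0.67, 1]],
])

```text
clock: 27.7
position: [0.4594, -0.3608, 0.1693]
tool_rot: [-3.141, 0.0, 0.867]
force: [-0.6, 0.2, -0.2]
grip_width: 0.0856
finger_force: 0.0
```

Request:
move_arm([
  [[-0.19, 0.26, 0.35, 0, 0, 0.6, 1], [-0.19, 0.26, 0.35, 0, 0, 0.6, 1], [-0.19, 0.26, 0.35, 0, 0, 0.6, 1], [-0.19, 0.26, 0.35, 0, 0, 0.6, 1], [-0.19, 0.26, 0.35, 0, 0, 0.6, 1], [-0.19, 0.26, 0.35, 0, 0, 0.6, 1], [-0.19, 0.26, 0.35, 0, 0, 0.6, 1], [-0.19, 0.26, 0.35, 0, 0, 0.6, 1], [-0.19, 0.26, 0.35, 0, 0, 0.6, 1], [-0.19, 0.26, 0.35, 0, 0, 0.6, 1]],
])

```text
clock: 28.7
position: [0.4566, -0.4238, 0.0985]
tool_rot: [-3.141, 0.0, 0.239]
force: [0.4, -0.4, -0.2]
grip_width: 0.0856
finger_force: 0.0
```

```bash
python3 - <<'E'
from h import *
st();plan([(.4563,-.4238,.028,180,0,13.8,10)])
E
```

```text
28.7 [ 0.4566 -0.4238  0.0985] [-180.     0.    13.7] F [ 0.4 -0.4 -0.2] q [ 0.39  0.72  0.4   1.72 -0.37  0.77 -0.36] g 0.0856 ff 0.0
10 rows [-0.0, -0.0, 0.35] [-0.0, 0.0, -0.0] 
end [ 0.4565 -0.4238  0.0285] [-180.     0.    13.7]
```

Request:
move_arm([
  [[0, 0, 0.35, 0, 0, 0, 1], [0, 0, 0.35, 0, 0, 0, 1], [0, 0, 0.35, 0, 0, 0, 1], [0, 0, 0.35, 0, 0, 0, 1], [0, 0, 0.35, 0, 0, 0, 1], [0, 0, 0.35, 0, 0, 0, 1], [0, 0, 0.35, 0, 0, 0, 1], [0, 0, 0.35, 0, 0, 0, 1], [0, 0, 0.35, 0, 0, 0, 1], [0, 0, 0.35, 0, 0, 0, 1]],
])

```text
clock: 29.7
position: [0.4568, -0.4237, 0.0287]
tool_rot: [3.142, -0.0, 0.241]
force: [0.4, -0.1, 0.5]
grip_width: 0.0854
finger_force: 0.0
```

Request:
move_arm([
  [[0, 0, 0, 0, 0, 0, -1], [0, 0, 0, 0, 0, 0, -1], [0, 0, 0, 0, 0, 0, -1], [0, 0, 0, 0, 0, 0, -1], [0, 0, 0, 0, 0, 0, -1], [0, 0, 0, 0, 0, 0, -1], [0, 0, 0, 0, 0, 0, -1], [0, 0, 0, 0, 0, 0, -1], [0, 0, 0, 0, 0, 0, -1], [0, 0, 0, 0, 0, 0, -1]],
], grip_force=30)

```text
clock: 30.7
position: [0.4568, -0.4237, 0.0293]
tool_rot: [3.142, 0.0, 0.241]
force: [0.4, 0.5, -2.5]
grip_width: 0.0655
finger_force: 34.6
```

Request:
move_arm([
  [[0, 0, -1, 0, 0, 0, -1], [0, 0, -1, 0, 0, 0, -1], [0, 0, -1, 0, 0, 0, -1], [0, 0, -1, 0, 0, 0, -1], [0, 0, -1, 0, 0, 0, -1], [0, 0, -1, 0, 0, 0, -1], [0, 0, -1, 0, 0, 0, -1], [0, 0, -1, 0, 0, 0, -1], [0, 0, -1, 0, 0, 0, -1], [0, 0, -1, 0, 0, 0, -1]],
])

```text
clock: 31.7
position: [0.4566, -0.4237, 0.2302]
tool_rot: [-3.142, 0.0, 0.241]
force: [-0.4, -0.2, -1.5]
grip_width: 0.0655
finger_force: 34.6
```

```bash
python3 - <<'E'
from h import *
st();plan([(.587,-.0145,.22,180,0,90,26),(.587,-.0145,.1285,180,0,90,10)])
E
```

```text
31.7 [ 0.4566 -0.4237  0.2302] [-180.     0.    13.8] F [-0.4 -0.2 -1.5] q [ 0.34  0.56  0.48  1.63 -0.29  1.02 -0.42] g 0.0655 ff 34.6
26 rows [0.83, -0.33, 0.02] [-0.0, 0.0, -0.49] 
10 rows [-0.01, -0.0, 0.46] [-0.0, -0.0, 0.0] 
end [ 0.5879 -0.0153  0.1278] [-180.    -0.    90.3]
```

Request:
move_arm([
  [[0.83, -0.33, 0.02, 0, 0, -0.49, -1], [0.83, -0.33, 0.02, 0, 0, -0.49, -1], [0.83, -0.33, 0.02, 0, 0, -0.49, -1], [0.83, -0.33, 0.02, 0, 0, -0.49, -1], [0.83, -0.33, 0.02, 0, 0, -0.49, -1], [0.83, -0.33, 0.02, 0, 0, -0.49, -1], [0.83, -0.33, 0.02, 0, 0, -0.49, -1], [0.83, -0.33, 0.02, 0, 0, -0.49, -1], [0.83, -0.33, 0.02, 0, 0, -0.49, -1], [0.83, -0.33, 0.02, 0, 0, -0.49, -1]],
])

```text
clock: 32.7
position: [0.574, -0.2896, 0.2253]
tool_rot: [3.142, -0.0, 0.759]
force: [-0.3, 0.2, -2.3]
grip_width: 0.0657
finger_force: 34.7
```

Request:
move_arm([
  [[0.83, -0.33, 0.02, 0, 0, -0.49, -1], [0.83, -0.33, 0.02, 0, 0, -0.49, -1], [0.83, -0.33, 0.02, 0, 0, -0.49, -1], [0.83, -0.33, 0.02, 0, 0, -0.49, -1], [0.83, -0.33, 0.02, 0, 0, -0.49, -1], [0.83, -0.33, 0.02, 0, 0, -0.49, -1], [0.83, -0.33, 0.02, 0, 0, -0.49, -1], [0.83, -0.33, 0.02, 0, 0, -0.49, -1], [0.83, -0.33, 0.02, 0, 0, -0.49, -1], [0.83, -0.33, 0.02, 0, 0, -0.49, -1]],
])

```text
clock: 33.7
position: [0.6096, -0.1165, 0.2213]
tool_rot: [3.142, 0.0, 1.272]
force: [-0.1, 0.0, -1.0]
grip_width: 0.0652
finger_force: 34.7
```

Request:
move_arm([
  [[0.83, -0.33, 0.02, 0, 0, -0.49, -1], [0.83, -0.33, 0.02, 0, 0, -0.49, -1], [0.83, -0.33, 0.02, 0, 0, -0.49, -1], [0.83, -0.33, 0.02, 0, 0, -0.49, -1], [0.83, -0.33, 0.02, 0, 0, -0.49, -1], [0.83, -0.33, 0.02, 0, 0, -0.49, -1], [0, 0, 0, 0, 0, 0, -1], [0, 0, 0, 0, 0, 0, -1], [0, 0, 0, 0, 0, 0, -1], [0, 0, 0, 0, 0, 0, -1]],
])

```text
clock: 34.7
position: [0.5881, -0.014, 0.2189]
tool_rot: [-3.142, 0.0, 1.575]
force: [0.2, 0.2, -1.2]
grip_width: 0.0656
finger_force: 34.7
```

```bash
python3 - <<'E'
from h import *
st();plan([(.587,-.0145,.130,180,0,90,10),(.587,-.0145,.1215,180,0,90,8)])
E
```

```text
34.7 [ 0.5881 -0.014   0.2189] [-180.     0.    90.2] F [ 0.2  0.2 -1.2] q [-0.15  0.48  0.1   1.72 -0.06  0.95 -0.02] g 0.0656 ff 34.7
10 rows [-0.0, -0.01, 0.44] [-0.0, 0.0, 0.0] 
8 rows [-0.0, 0.01, 0.06] [-0.0, 0.0, 0.0] 
end [ 0.5877 -0.0141  0.1213] [-180.     0.    90.2]
```

Request:
move_arm([
  [[0, -0.01, 0.44, 0, 0, 0, -1], [0, -0.01, 0.44, 0, 0, 0, -1], [0, -0.01, 0.44, 0, 0, 0, -1], [0, -0.01, 0.44, 0, 0, 0, -1], [0, -0.01, 0.44, 0, 0, 0, -1], [0, -0.01, 0.44, 0, 0, 0, -1], [0, -0.01, 0.44, 0, 0, 0, -1], [0, -0.01, 0.44, 0, 0, 0, -1], [0, 0, 0.44, 0, 0, 0, -1], [0, 0, 0.44, 0, 0, 0, -1]],
])

```text
clock: 35.7
position: [0.5864, -0.0134, 0.1302]
tool_rot: [3.142, 0.0, 1.576]
force: [0.9, 0.5, -1.7]
grip_width: 0.0654
finger_force: 34.7
```

Request:
move_arm([
  [[0, 0, 0.06, 0, 0, 0, -1], [0, 0, 0.06, 0, 0, 0, -1], [0, 0, 0.06, 0, 0, 0, -1], [0, 0, 0.06, 0, 0, 0, -1], [0, 0, 0.06, 0, 0, 0, -1], [0, 0, 0.06, 0, 0, 0, -1], [0, 0, 0.06, 0, 0, 0, -1], [0, 0, 0, 0, 0, 0, -1], [0, 0, 0, 0, 0, 0, -1], [0, 0, 0, 0, 0, 0, -1]],
])

```text
clock: 36.7
position: [0.5865, -0.0134, 0.1226]
tool_rot: [3.142, -0.0, 1.576]
force: [0.7, 0.4, -1.5]
grip_width: 0.0653
finger_force: 34.8
```

Request:
move_arm([
  [[0, 0, 0, 0, 0, 0, 0], [0, 0, 0, 0, 0, 0, 0.3], [0, 0, 0, 0, 0, 0, 0.6], [0, 0, 0, 0, 0, 0, 0.8], [0, 0, 0, 0, 0, 0, 1], [0, 0, 0, 0, 0, 0, 1], [0, 0, 0, 0, 0, 0, 1], [0, 0, 0, 0, 0, 0, 1], [0, 0, 0, 0, 0, 0, 1], [0, 0, 0, 0, 0, 0, 1]],
])

```text
clock: 37.7
position: [0.5864, -0.0134, 0.1225]
tool_rot: [-3.142, 0.0, 1.575]
force: [0.0, 0.4, 0.6]
grip_width: 0.0853
finger_force: 0.0
```

```bash
python3 - <<'E'
from h import *
st();plan([(.587,-.0145,.24,180,0,90,10),(.5,.15,.26,180,0,90,10)])
E
```

```text
37.7 [ 0.5864 -0.0134  0.1225] [-180.     0.    90.3] F [0.  0.4 0.6] q [-0.13  0.6   0.08  1.8  -0.07  0.75 -0.01] g 0.0853 ff 0.0
10 rows [-0.01, 0.0, -0.59] [-0.0, 0.0, 0.0] 
10 rows [0.83, -0.43, -0.1] [-0.0, 0.0, 0.0] 
end [0.4997 0.1502 0.2605] [-180.     0.    90.3]
```

Request:
move_arm([
  [[0, 0, -0.4, 0, 0, 0, 1], [0, 0, -0.6, 0, 0, 0, 1], [0, 0, -0.6, 0, 0, 0, 1], [0, 0, -0.6, 0, 0, 0, 1], [0, 0, -0.6, 0, 0, 0, 1], [0, 0, -0.6, 0, 0, 0, 1], [0, 0, -0.6, 0, 0, 0, 1], [0, 0, -0.6, 0, 0, 0, 1], [0, 0, -0.6, 0, 0, 0, 1], [0, 0, -0.6, 0, 0, 0, 1]],
])

```text
clock: 38.7
position: [0.5864, -0.0134, 0.2395]
tool_rot: [3.142, 0.0, 1.575]
force: [0.6, -0.2, 0.5]
grip_width: 0.085
finger_force: 0.0
```

Request:
move_arm([
  [[0.83, -0.43, -0.1, 0, 0, 0, 1], [0.83, -0.43, -0.1, 0, 0, 0, 1], [0.83, -0.43, -0.1, 0, 0, 0, 1], [0.83, -0.43, -0.1, 0, 0, 0, 1], [0.83, -0.43, -0.1, 0, 0, 0, 1], [0.83, -0.43, -0.1, 0, 0, 0, 1], [0.83, -0.43, -0.1, 0, 0, 0, 1], [0.83, -0.43, -0.1, 0, 0, 0, 1], [0.83, -0.43, -0.1, 0, 0, 0, 1], [0.83, -0.43, -0.1, 0, 0, 0, 1]],
])

```text
clock: 39.7
position: [0.4993, 0.1528, 0.2591]
tool_rot: [3.142, 0.0, 1.575]
force: [-0.2, 0.2, 1.0]
grip_width: 0.0854
finger_force: 0.0
```

```bash
python3 - <<'E'
from h import *
np.set_printoptions(precision=4,suppress=True)
st();plan([(.424,.226,.14,180,0,90,10),(.424,.226,.046,180,0,90,10)])
t=grab_frame('top');s=grab_frame('side');save(t,'t2.png')
a,b=0,0
A=cv2.resize(t['color'][150:240,240:325],None,fx=4,fy=4);B=cv2.resize(s['color'][150:260,210:310],None,fx=4,fy=4)[:360]
cv2.imwrite('pics/tin2.png',np.hstack([A,B])[:,:,::-1])
E
```

```text
39.7 [0.4993 0.1528 0.2591] [180.    0.   90.3] F [-0.2  0.2  1. ] q [-0.45  0.33  0.05  1.84 -0.02  0.98 -0.39] g 0.0854 ff 0.0
10 rows [0.37, -0.37, 0.6] [0.0, 0.0, 0.0] 
10 rows [-0.0, -0.0, 0.47] [0.0, 0.0, 0.0] 
end [0.4249 0.2265 0.0451] [180.    0.   90.3]
```

View pics/tin2.png

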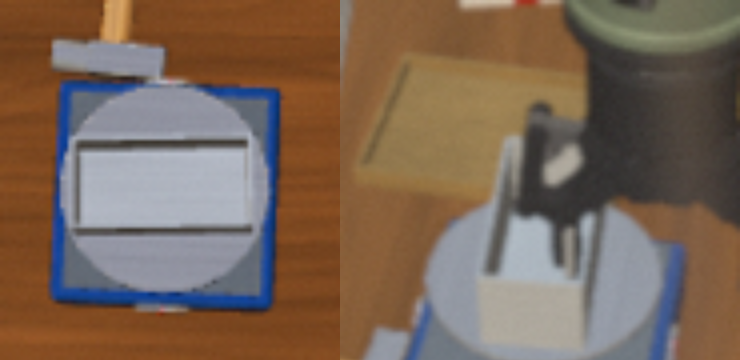

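The tin stands flat, centred on the pan: tin centre at (163,186) in the crop, pan centre at about (166,190). Next is the first cup, at (.424,.226).

Request:
move_arm([
  [[0.37, -0.37, 0.6, 0, 0, 0, 1], [0.37, -0.37, 0.6, 0, 0, 0, 1], [0.37, -0.37, 0.6, 0, 0, 0, 1], [0.37, -0.37, 0.6, 0, 0, 0, 1], [0.37, -0.37, 0.6, 0, 0, 0, 1], [0.37, -0.37, 0.6, 0, 0, 0, 1], [0.37, -0.37, 0.6, 0, 0, 0, 1], [0.37, -0.37, 0.6, 0, 0, 0, 1], [0.37, -0.37, 0.6, 0, 0, 0, 1], [0.37, -0.37, 0.6, 0, 0, 0, 1]],
])

```text
clock: 40.8
position: [0.4255, 0.2257, 0.1383]
tool_rot: [3.141, 0.0, 1.575]
force: [0.9, 0.1, 0.7]
grip_width: 0.0849
finger_force: 0.0
```

Request:
move_arm([
  [[0, 0, 0.47, 0, 0, 0, 1], [0, 0, 0.47, 0, 0, 0, 1], [0, 0, 0.47, 0, 0, 0, 1], [0, 0, 0.47, 0, 0, 0, 1], [0, 0, 0.47, 0, 0, 0, 1], [0, 0, 0.47, 0, 0, 0, 1], [0, 0, 0.47, 0, 0, 0, 1], [0, 0, 0.47, 0, 0, 0, 1], [0, 0, 0.47, 0, 0, 0, 1], [0, 0, 0.47, 0, 0, 0, 1]],
])

```text
clock: 41.8
position: [0.4253, 0.2258, 0.0437]
tool_rot: [-3.142, 0.0, 1.576]
force: [0.0, -0.1, 0.2]
grip_width: 0.0853
finger_force: 0.0
```

Request:
move_arm([
  [[0, 0, 0, 0, 0, 0, 0.5], [0, 0, 0, 0, 0, 0, 0.3], [0, 0, 0, 0, 0, 0, 0], [0, 0, 0, 0, 0, 0, -1], [0, 0, 0, 0, 0, 0, -1], [0, 0, 0, 0, 0, 0, -1], [0, 0, 0, 0, 0, 0, -1], [0, 0, 0, 0, 0, 0, -1], [0, 0, 0, 0, 0, 0, -1], [0, 0, 0, 0, 0, 0, -1]],
], grip_force=30)

```text
clock: 42.8
position: [0.4253, 0.2259, 0.0445]
tool_rot: [3.142, -0.0, 1.575]
force: [0.2, 0.6, -1.1]
grip_width: 0.067
finger_force: 33.6
```

```bash
python3 - <<'E'
from h import *
np.set_printoptions(precision=4,suppress=True)
st();plan([(.424,.226,.25,180,0,90,12),(.586,.027,.27,180,-60,90,20),(.586,.027,.25,180,-86,90,6),(.586,.027,.25,180,-89.9,90,4),(.586,.027,.25,0,-65,-90,12)])
E
```

```text
42.8 [0.4253 0.2259 0.0445] [180.   -0.   90.3] F [ 0.2  0.6 -1.1] q [-0.61  0.61  0.    2.1  -0.    0.43 -0.61] g 0.067 ff 33.6
12 rows [0.0, -0.01, -0.86] [0.0, -0.0, 0.0] 
20 rows [-0.44, 0.41, -0.29] [-0.0, 0.5, 0.0] 
6 rows [-0.14, -0.02, 0.06] [-0.01, 0.72, 0.0] 
4 rows [0.0, 0.01, -0.0] [0.0, 0.17, 0.0] 
12 rows [0.0, -0.0, -0.0] [0.0, 0.35, 0.0] 
end [0.5863 0.0273 0.25  ] [  0.2 -64.8 -90.3]
```

Request:
move_arm([
  [[0, 0, -1, 0, 0, 0, -1], [0, 0, -1, 0, 0, 0, -1], [0, 0, -1, 0, 0, 0, -1], [0, 0, -1, 0, 0, 0, -1], [0, 0, -1, 0, 0, 0, -1], [0, 0, -1, 0, 0, 0, -1], [0, 0, -1, 0, 0, 0, -1], [0, 0, -1, 0, 0, 0, -1], [0, 0, -1, 0, 0, 0, -1], [0, 0, -1, 0, 0, 0, -1]],
])

```text
clock: 43.8
position: [0.4251, 0.2258, 0.2454]
tool_rot: [3.142, 0.0, 1.575]
force: [-0.8, 0.1, -0.9]
grip_width: 0.0666
finger_force: 34.1
```

Request:
move_arm([
  [[-0.44, 0.41, -0.29, 0, 0.5, 0, -1], [-0.44, 0.41, -0.29, 0, 0.5, 0, -1], [-0.44, 0.41, -0.29, 0, 0.5, 0, -1], [-0.44, 0.41, -0.29, 0, 0.5, 0, -1], [-0.44, 0.41, -0.29, 0, 0.5, 0, -1], [-0.44, 0.41, -0.29, 0, 0.5, 0, -1], [-0.44, 0.41, -0.29, 0, 0.5, 0, -1], [-0.44, 0.41, -0.29, 0, 0.5, 0, -1], [-0.44, 0.41, -0.29, 0, 0.5, 0, -1], [-0.44, 0.41, -0.29, 0, 0.5, 0, -1]],
])

```text
clock: 44.8
position: [0.5081, 0.1277, 0.2802]
tool_rot: [3.141, -0.526, 1.576]
force: [0.5, 0.9, 0.1]
grip_width: 0.0666
finger_force: 34.1
```

Request:
move_arm([
  [[-0.44, 0.41, -0.29, 0, 0.5, 0, -1], [-0.44, 0.41, -0.29, 0, 0.5, 0, -1], [-0.44, 0.41, -0.29, 0, 0.5, 0, -1], [-0.44, 0.41, -0.29, 0, 0.5, 0, -1], [-0.44, 0.41, -0.29, 0, 0.5, 0, -1], [-0.44, 0.41, -0.29, 0, 0.5, 0, -1], [-0.44, 0.41, -0.29, 0, 0.5, 0, -1], [-0.44, 0.41, -0.29, 0, 0.5, 0, -1], [-0.44, 0.41, -0.29, 0, 0.5, 0, -1], [-0.44, 0.41, -0.29, 0, 0.5, 0, -1]],
])

```text
clock: 45.8
position: [0.5905, 0.0254, 0.2614]
tool_rot: [3.141, -1.049, 1.575]
force: [-0.4, 0.8, -0.1]
grip_width: 0.0668
finger_force: 34.1
```

```bash
python3 - <<'E'
from h import *
st();plan([(.586,.027,.26,180,-86,90,10),(.586,.027,.25,0,-87,-90,4),(.586,.027,.25,0,-65,-90,12)])
s=grab_frame('side');cv2.imwrite('pics/p1.png',cv2.resize(s['color'][90:270,180:400],None,fx=3,fy=3)[:,:,::-1])
E
```

```text
45.8 [0.5905 0.0254 0.2614] [180.  -60.1  90.3] F [-0.4  0.8 -0.1] q [ 0.38  0.71 -0.1   1.64 -0.94  1.38  0.79] g 0.0668 ff 34.1
10 rows [-0.0, -0.02, 0.01] [-0.0, 0.43, 0.0] 
4 rows [-0.13, -0.01, -0.0] [-0.01, 0.3, 0.0] 
12 rows [-0.0, 0.0, -0.0] [-0.0, 0.3, 0.0] 
end [0.5857 0.027  0.2504] [  0.  -65.3 -90. ]
```

View pics/p1.png

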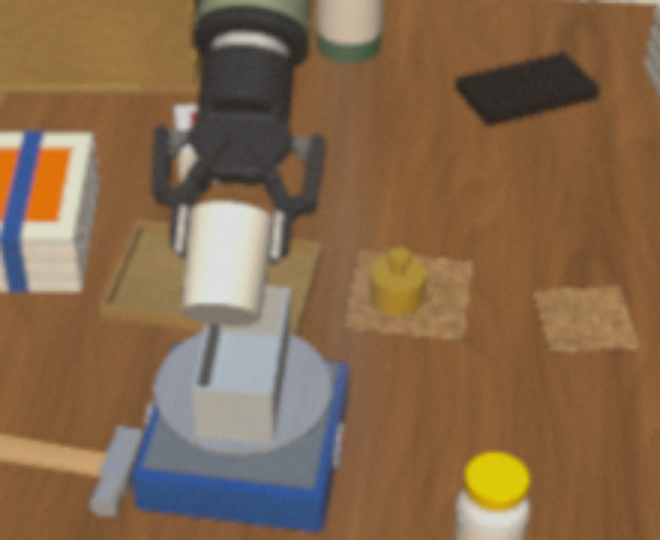

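The cup is over the tin at (225,260) with its mouth toward −y, and the weight is on its pad at (398,285). Now I pour slowly.

Request:
move_arm([
  [[0, -0.02, 0, 0, 0.43, 0, -1], [0, -0.02, 0, 0, 0.43, 0, -1], [0, -0.02, 0, 0, 0.43, 0, -1], [0, -0.02, 0, 0, 0.43, 0, -1], [0, -0.02, 0, 0, 0.43, 0, -1], [0, -0.02, 0, 0, 0.43, 0, -1], [0, -0.02, 0, 0, 0.43, 0, -1], [0, -0.02, 0, 0, 0.43, 0, -1], [0, -0.02, 0, 0, 0.43, 0, -1], [0, -0.02, 0, 0, 0.43, 0, -1]],
])

```text
clock: 46.85
position: [0.5862, 0.026, 0.2616]
tool_rot: [-3.141, -1.501, 1.575]
force: [-0.2, -0.2, -0.2]
grip_width: 0.0668
finger_force: 34.1
```

Request:
move_arm([
  [[-0.05, 0, 0, 0, 0.4, 0, -1], [-0.05, 0, 0, 0, 0.4, 0, -1], [-0.05, 0, 0, 0, 0.4, 0, -1], [-0.05, 0, 0, 0, 0.4, 0, -1], [-0.05, 0, 0, 0, 0.4, 0, -1], [-0.05, 0, 0, 0, 0.4, 0, -1], [-0.05, 0, 0, 0, 0.4, 0, -1], [-0.05, 0, 0, 0, 0.4, 0, -1], [-0.05, 0, 0, 0, 0.4, 0, -1], [-0.05, 0, 0, 0, 0.4, 0, -1]],
])

```text
clock: 47.85
position: [0.5863, 0.0272, 0.2517]
tool_rot: [0.0, -1.222, -1.566]
force: [-0.1, 1.2, -0.7]
grip_width: 0.0665
finger_force: 34.1
```

Request:
move_arm([
  [[0, 0, 0, 0, 0.4, 0, -1], [0, 0, 0, 0, 0.4, 0, -1], [0, 0, 0, 0, 0, 0, -1], [0, 0, 0, 0, 0, 0, -1], [0, 0, 0, 0, 0, 0, -1], [0, 0, 0, 0, 0, 0, -1], [0, 0, 0, 0, 0, 0, -1], [0, 0, 0, 0, 0, 0, -1], [0, 0, 0, 0, 0, 0, -1], [0, 0, 0, 0, 0, 0, -1]],
])

```text
clock: 48.85
position: [0.5863, 0.0272, 0.2519]
tool_rot: [0.0, -1.142, -1.566]
force: [0.7, 0.3, -1.2]
grip_width: 0.0663
finger_force: 34.1
```

```bash
python3 - <<'E'
from h import *
st()
def red(n,box):
    f=grab_frame(n);x,y,w,h=box;hs=cv2.cvtColor(f['color'][y:y+h,x:x+w],cv2.COLOR_RGB2HSV)
    m=cv2.inRange(hs,np.array((0,170,60)),np.array((8,255,255)))|cv2.inRange(hs,np.array((172,150,60)),np.array((179,255,255)))
    k,l,st_,c=cv2.connectedComponentsWithStats(m);print(n,[(c[i]+[x,y]).round().tolist()+[int(st_[i,4])] for i in range(1,k) if st_[i,4]>5]);return f
red('top',(130,165,200,120));f=red('side',(220,150,140,240))
cv2.imwrite('pics/p2.png',cv2.resize(f['color'][120:270,200:350],None,fx=3,fy=3)[:,:,::-1])
E
```

```text
48.85 [0.5863 0.0272 0.2519] [  0.  -65.4 -89.7] F [ 0.7  0.3 -1.2] q [ 0.6   1.24 -0.41  1.55 -1.2   1.8   1.05] g 0.0663 ff 34.1
top [[185.0, 209.0, 8], [158.0, 243.0, 15], [153.0, 249.0, 26]]
side [[261.0, 201.0, 26], [257.0, 331.0, 14]]
```

View pics/p2.png

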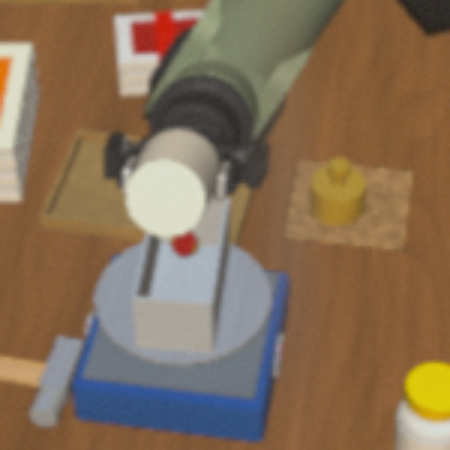

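A ball lies in the tin, at (261,201) in the side frame. I return the cup upright to its place.

```bash
python3 - <<'E'
from h import *
plan([(.56,.06,.28,180,-60,90,10),(.425,.226,.24,180,0,90.3,20),(.425,.226,.10,180,0,90.3,8),(.425,.226,.0455,180,0,90.3,10)])
E
```

```text
10 rows [0.15, -0.13, 0.17] [-0.0, -0.91, 0.0] 
20 rows [0.32, -0.34, 0.32] [0.0, -0.5, -0.0] 
8 rows [-0.01, 0.01, 0.88] [-0.0, 0.0, -0.0] 
10 rows [0.0, 0.0, 0.27] [-0.0, 0.0, -0.0] 
end [0.4249 0.2256 0.0455] [-180.     0.    90.3]
```

Request:
move_arm([
  [[0.15, -0.13, 0.17, 0, -0.91, 0, -1], [0.15, -0.13, 0.17, 0, -0.91, 0, -1], [0.15, -0.13, 0.17, 0, -0.91, 0, -1], [0.15, -0.13, 0.17, 0, -0.91, 0, -1], [0.15, -0.13, 0.17, 0, -0.91, 0, -1], [0.15, -0.13, 0.17, 0, -0.91, 0, -1], [0.15, -0.13, 0.17, 0, -0.91, 0, -1], [0.15, -0.13, 0.17, 0, -0.91, 0, -1], [0.15, -0.13, 0.17, 0, -0.91, 0, -1], [0.15, -0.13, 0.17, 0, -0.91, 0, -1]],
])

```text
clock: 49.95
position: [0.56, 0.0597, 0.2811]
tool_rot: [3.14, -1.043, 1.576]
force: [1.0, 0.3, -1.2]
grip_width: 0.0661
finger_force: 34.1
```

Request:
move_arm([
  [[0.32, -0.34, 0.32, 0, -0.5, 0, -1], [0.32, -0.34, 0.32, 0, -0.5, 0, -1], [0.32, -0.34, 0.32, 0, -0.5, 0, -1], [0.32, -0.34, 0.32, 0, -0.5, 0, -1], [0.32, -0.34, 0.32, 0, -0.5, 0, -1], [0.32, -0.34, 0.32, 0, -0.5, 0, -1], [0.32, -0.34, 0.32, 0, -0.5, 0, -1], [0.32, -0.34, 0.32, 0, -0.5, 0, -1], [0.32, -0.34, 0.32, 0, -0.5, 0, -1], [0.32, -0.34, 0.32, 0, -0.5, 0, -1]],
])

```text
clock: 50.95
position: [0.4912, 0.1493, 0.2832]
tool_rot: [3.141, -0.522, 1.576]
force: [-0.1, -0.9, -0.3]
grip_width: 0.0669
finger_force: 34.1
```

Request:
move_arm([
  [[0.32, -0.34, 0.32, 0, -0.5, 0, -1], [0.32, -0.34, 0.32, 0, -0.5, 0, -1], [0.32, -0.34, 0.32, 0, -0.5, 0, -1], [0.32, -0.34, 0.32, 0, -0.5, 0, -1], [0.32, -0.34, 0.32, 0, -0.5, 0, -1], [0.32, -0.34, 0.32, 0, -0.5, 0, -1], [0.32, -0.34, 0.32, 0, -0.5, 0, -1], [0.32, -0.34, 0.32, 0, -0.5, 0, -1], [0.32, -0.34, 0.32, 0, -0.5, 0, -1], [0.32, -0.34, 0.32, 0, -0.5, 0, -1]],
])

```text
clock: 51.95
position: [0.4228, 0.2276, 0.2403]
tool_rot: [3.141, 0.002, 1.576]
force: [0.2, -0.1, -1.6]
grip_width: 0.0666
finger_force: 34.1
```

```bash
python3 - <<'E'
from h import *
st();plan([(.425,.226,.08,180,0,90.3,10),(.425,.226,.0455,180,0,90.3,8)])
E
```

```text
51.95 [0.4228 0.2276 0.2403] [1.80e+02 1.00e-01 9.03e+01] F [ 0.2 -0.1 -1.6] q [-0.59  0.28 -0.03  1.96  0.01  0.9  -0.63] g 0.0666 ff 34.1
10 rows [-0.01, 0.01, 0.8] [0.0, 0.0, -0.0] 
8 rows [0.0, 0.0, 0.22] [0.0, 0.0, -0.0] 
end [0.4249 0.2252 0.0452] [1.80e+02 1.00e-01 9.03e+01]
```

Request:
move_arm([
  [[0, 0.01, 0.8, 0, 0, 0, -1], [0, 0.01, 0.8, 0, 0, 0, -1], [0, 0.01, 0.8, 0, 0, 0, -1], [0, 0.01, 0.8, 0, 0, 0, -1], [0, 0.01, 0.8, 0, 0, 0, -1], [0, 0.01, 0.8, 0, 0, 0, -1], [0, 0.01, 0.8, 0, 0, 0, -1], [0, 0.01, 0.8, 0, 0, 0, -1], [0, 0.01, 0.8, 0, 0, 0, -1], [0, 0.01, 0.8, 0, 0, 0, -1]],
])

```text
clock: 52.95
position: [0.4251, 0.2273, 0.0798]
tool_rot: [-3.141, -0.0, 1.576]
force: [-0.1, 0.5, -0.8]
grip_width: 0.0665
finger_force: 34.1
```

Request:
move_arm([
  [[0, 0, 0.22, 0, 0, 0, -1], [0, 0, 0.22, 0, 0, 0, -1], [0, 0, 0.22, 0, 0, 0, -1], [0, 0, 0.22, 0, 0, 0, -1], [0, 0, 0.22, 0, 0, 0, -1], [0, 0, 0.22, 0, 0, 0, -1], [0, 0, 0.22, 0, 0, 0, -1], [0, 0, 0.2, 0, 0, 0, -1], [0, 0, 0, 0, 0, 0, -1], [0, 0, 0, 0, 0, 0, -1]],
])

```text
clock: 53.95
position: [0.4253, 0.2272, 0.0455]
tool_rot: [-3.141, 0.0, 1.575]
force: [0.1, 1.0, -1.0]
grip_width: 0.0669
finger_force: 34.1
```

Request:
move_arm([
  [[0, 0, 0, 0, 0, 0, 0.3], [0, 0, 0, 0, 0, 0, 0.6], [0, 0, 0, 0, 0, 0, 1], [0, 0, 0, 0, 0, 0, 1], [0, 0, 0, 0, 0, 0, 1], [0, 0, -0.4, 0, 0, 0, 1], [0, 0, -1, 0, 0, 0, 1], [0, 0, -1, 0, 0, 0, 1], [0, 0, -1, 0, 0, 0, 1], [0, 0, -1, 0, 0, 0, 1]],
])

```text
clock: 54.95
position: [0.4252, 0.2272, 0.1349]
tool_rot: [3.141, -0.0, 1.575]
force: [-0.0, 0.5, -0.1]
grip_width: 0.0853
finger_force: 0.0
```

```bash
python3 - <<'E'
from h import *
st();plan([(.556,.294,.17,180,0,90,10),(.556,.294,.0445,180,0,90,10)])
def red(n,box):
    f=grab_frame(n);x,y,w,h=box;hs=cv2.cvtColor(f['color'][y:y+h,x:x+w],cv2.COLOR_RGB2HSV)
    m=cv2.inRange(hs,np.array((0,170,60)),np.array((8,255,255)))|cv2.inRange(hs,np.array((172,150,60)),np.array((179,255,255)))
    k,l,st_,c=cv2.connectedComponentsWithStats(m);print(n,[(c[i]+[x,y]).round().tolist()+[int(st_[i,4])] for i in range(1,k) if st_[i,4]>5]);return f
red('top',(130,165,200,120));f=red('side',(220,150,140,240))
E
```

```text
54.95 [0.4252 0.2272 0.1349] [180.   -0.   90.3] F [-0.   0.5 -0.1] q [-0.59  0.44 -0.03  2.06  0.02  0.65 -0.63] g 0.0853 ff 0.0
10 rows [0.33, 0.66, -0.18] [0.0, -0.0, 0.0] 
10 rows [0.0, -0.0, 0.63] [0.0, -0.0, 0.0] 
end [0.5569 0.2938 0.045 ] [180.   -0.   90.3]
top [[297.0, 194.0, 40], [185.0, 209.0, 8]]
side [[261.0, 201.0, 31], [257.0, 331.0, 15]]
```

Request:
move_arm([
  [[0.33, 0.66, -0.18, 0, 0, 0, 1], [0.33, 0.66, -0.18, 0, 0, 0, 1], [0.33, 0.66, -0.18, 0, 0, 0, 1], [0.33, 0.66, -0.18, 0, 0, 0, 1], [0.33, 0.66, -0.18, 0, 0, 0, 1], [0.33, 0.66, -0.18, 0, 0, 0, 1], [0.33, 0.66, -0.18, 0, 0, 0, 1], [0.33, 0.66, -0.18, 0, 0, 0, 1], [0.33, 0.66, -0.18, 0, 0, 0, 1], [0.33, 0.66, -0.18, 0, 0, 0, 1]],
])

```text
clock: 56.05
position: [0.5573, 0.294, 0.1694]
tool_rot: [-3.141, 0.0, 1.576]
force: [-0.2, 0.5, -0.9]
grip_width: 0.0851
finger_force: 0.0
```

Request:
move_arm([
  [[0, 0, 0.63, 0, 0, 0, 1], [0, 0, 0.63, 0, 0, 0, 1], [0, 0, 0.63, 0, 0, 0, 1], [0, 0, 0.63, 0, 0, 0, 1], [0, 0, 0.63, 0, 0, 0, 1], [0, 0, 0.63, 0, 0, 0, 1], [0, 0, 0.63, 0, 0, 0, 1], [0, 0, 0.63, 0, 0, 0, 1], [0, 0, 0.63, 0, 0, 0, 1], [0, 0, 0.63, 0, 0, 0, 1]],
])

```text
clock: 57.05
position: [0.557, 0.2939, 0.0425]
tool_rot: [3.142, 0.0, 1.575]
force: [0.7, 0.5, 0.3]
grip_width: 0.0857
finger_force: 0.0
```

Request:
move_arm([
  [[0, 0, 0, 0, 0, 0, 0.5], [0, 0, 0, 0, 0, 0, 0.3], [0, 0, 0, 0, 0, 0, 0], [0, 0, 0, 0, 0, 0, -1], [0, 0, 0, 0, 0, 0, -1], [0, 0, 0, 0, 0, 0, -1], [0, 0, 0, 0, 0, 0, -1], [0, 0, 0, 0, 0, 0, -1], [0, 0, 0, 0, 0, 0, -1], [0, 0, 0, 0, 0, 0, -1]],
])

```text
clock: 58.05
position: [0.557, 0.2939, 0.0435]
tool_rot: [3.142, 0.0, 1.575]
force: [-0.8, -0.4, -1.7]
grip_width: 0.066
finger_force: 33.5
```

Request:
move_arm([
  [[0, 0, -1, 0, 0, 0, -1], [0, 0, -1, 0, 0, 0, -1], [0, 0, -1, 0, 0, 0, -1], [0, 0, -1, 0, 0, 0, -1], [0, 0, -1, 0, 0, 0, -1], [0, 0, -1, 0, 0, 0, -1], [0, 0, -1, 0, 0, 0, -1], [0, 0, -1, 0, 0, 0, -1], [0, 0, -1, 0, 0, 0, -1], [0, 0, -1, 0, 0, 0, -1]],
])

```text
clock: 59.05
position: [0.5569, 0.2938, 0.2444]
tool_rot: [3.142, 0.0, 1.576]
force: [0.1, 0.2, -1.3]
grip_width: 0.0659
finger_force: 33.9
```

```bash
python3 - <<'E'
from h import *
st();plan([(.586,.027,.262,180,-60,90,20),(.586,.027,.262,180,-86,90,10)])
E
```

```text
59.05 [0.5569 0.2938 0.2444] [180.    0.   90.3] F [ 0.1  0.2 -1.3] q [-0.57  0.52 -0.02  1.57  0.01  1.05 -0.58] g 0.0659 ff 33.9
20 rows [-0.59, 0.07, -0.37] [-0.0, 0.5, 0.0] 
10 rows [0.0, -0.0, -0.01] [-0.0, 0.43, 0.0] 
end [0.5862 0.0265 0.2617] [180.  -85.8  90.3]
```

Request:
move_arm([
  [[-0.59, 0.07, -0.37, 0, 0.5, 0, -1], [-0.59, 0.07, -0.37, 0, 0.5, 0, -1], [-0.59, 0.07, -0.37, 0, 0.5, 0, -1], [-0.59, 0.07, -0.37, 0, 0.5, 0, -1], [-0.59, 0.07, -0.37, 0, 0.5, 0, -1], [-0.59, 0.07, -0.37, 0, 0.5, 0, -1], [-0.59, 0.07, -0.37, 0, 0.5, 0, -1], [-0.59, 0.07, -0.37, 0, 0.5, 0, -1], [-0.59, 0.07, -0.37, 0, 0.5, 0, -1], [-0.59, 0.07, -0.37, 0, 0.5, 0, -1]],
])

```text
clock: 60.05
position: [0.5717, 0.1627, 0.2878]
tool_rot: [3.141, -0.526, 1.576]
force: [0.4, -0.1, -1.5]
grip_width: 0.066
finger_force: 33.9
```

Request:
move_arm([
  [[-0.59, 0.07, -0.37, 0, 0.5, 0, -1], [-0.59, 0.07, -0.37, 0, 0.5, 0, -1], [-0.59, 0.07, -0.37, 0, 0.5, 0, -1], [-0.59, 0.07, -0.37, 0, 0.5, 0, -1], [-0.59, 0.07, -0.37, 0, 0.5, 0, -1], [-0.59, 0.07, -0.37, 0, 0.5, 0, -1], [-0.59, 0.07, -0.37, 0, 0.5, 0, -1], [-0.59, 0.07, -0.37, 0, 0.5, 0, -1], [-0.59, 0.07, -0.37, 0, 0.5, 0, -1], [-0.59, 0.07, -0.37, 0, 0.5, 0, -1]],
])

```text
clock: 61.05
position: [0.5864, 0.0276, 0.2601]
tool_rot: [3.14, -1.049, 1.576]
force: [0.2, -0.5, 0.1]
grip_width: 0.0663
finger_force: 33.9
```

```bash
python3 - <<'E'
from h import *
st();plan([(.586,.026,.262,180,-86,90,10)])
E
```

```text
61.05 [0.5864 0.0276 0.2601] [179.9 -60.1  90.3] F [ 0.2 -0.5  0.1] q [ 0.52  0.72 -0.31  1.65 -0.84  1.29  0.71] g 0.0663 ff 33.9
10 rows [0.01, -0.0, -0.01] [-0.0, 0.43, 0.0] 
end [0.5864 0.0264 0.2626] [179.6 -85.9  90.7]
```

Request:
move_arm([
  [[0, 0, 0, 0, 0.43, 0, -1], [0, 0, 0, 0, 0.43, 0, -1], [0, 0, 0, 0, 0.43, 0, -1], [0, 0, 0, 0, 0.43, 0, -1], [0, 0, 0, 0, 0.43, 0, -1], [0, 0, 0, 0, 0.43, 0, -1], [0, 0, 0, 0, 0.43, 0, -1], [0, 0, 0, 0, 0.43, 0, -1], [0, 0, 0, 0, 0.43, 0, -1], [0, 0, 0, 0, 0.43, 0, -1]],
])

```text
clock: 62.05
position: [0.5862, 0.0284, 0.2602]
tool_rot: [-3.141, -1.501, 1.575]
force: [0.6, 0.4, -0.6]
grip_width: 0.0663
finger_force: 33.9
```

Request:
move_arm([
  [[-0.04, 0, 0, 0, 0.4, 0, -1], [-0.04, 0, 0, 0, 0.4, 0, -1], [-0.04, 0, 0, 0, 0.4, 0, -1], [-0.04, 0, 0, 0, 0.4, 0, -1], [-0.04, 0, 0, 0, 0.4, 0, -1], [-0.04, 0, 0, 0, 0.4, 0, -1], [-0.04, 0, 0, 0, 0.4, 0, -1], [-0.04, 0, 0, 0, 0.4, 0, -1], [-0.04, 0, 0, 0, 0.4, 0, -1], [-0.04, 0, 0, 0, 0.4, 0, -1]],
])

```text
clock: 63.05
position: [0.5862, 0.0294, 0.2522]
tool_rot: [-0.0, -1.222, -1.566]
force: [0.1, -0.1, -0.3]
grip_width: 0.066
finger_force: 33.9
```

Request:
move_arm([
  [[0, 0, 0, 0, 0.4, 0, -1], [0, 0, 0, 0, 0.4, 0, -1], [0, 0, 0, 0, 0, 0, -1], [0, 0, 0, 0, 0, 0, -1], [0, 0, 0, 0, 0, 0, -1], [0, 0, 0, 0, 0, 0, -1], [0, 0, 0, 0, 0, 0, -1], [0, 0, 0, 0, 0, 0, -1], [0, 0, 0, 0, 0, 0, -1], [0, 0, 0, 0, 0, 0, -1]],
])

```text
clock: 64.05
position: [0.5862, 0.0294, 0.2524]
tool_rot: [0.0, -1.142, -1.566]
force: [0.4, -0.1, -0.2]
grip_width: 0.0659
finger_force: 33.9
```

```bash
python3 - <<'E'
from h import *
st();plan([(.58,.06,.28,180,-60,90,10),(.556,.294,.24,180,0,90.3,20)])
def red(n,box):
    f=grab_frame(n);x,y,w,h=box;hs=cv2.cvtColor(f['color'][y:y+h,x:x+w],cv2.COLOR_RGB2HSV)
    m=cv2.inRange(hs,np.array((0,170,60)),np.array((8,255,255)))|cv2.inRange(hs,np.array((172,150,60)),np.array((179,255,255)))
    k,l,st_,c=cv2.connectedComponentsWithStats(m);print(n,[(c[i]+[x,y]).round().tolist()+[int(st_[i,4])] for i in range(1,k) if st_[i,4]>5]);return f
red('top',(130,165,200,120));f=red('side',(220,150,140,240))
E
```

```text
64.05 [0.5862 0.0294 0.2524] [  0.  -65.4 -89.7] F [ 0.4 -0.1 -0.2] q [ 0.7   1.28 -0.56  1.55 -1.11  1.69  0.99] g 0.0659 ff 33.9
10 rows [0.14, -0.03, 0.16] [-0.0, -0.91, 0.0] 
20 rows [0.47, -0.06, 0.41] [0.0, -0.5, -0.0] 
end [0.555  0.295  0.2396] [180.    0.   90.3]
top [[158.0, 243.0, 15], [153.0, 249.0, 26]]
side [[260.0, 201.0, 24], [269.0, 203.0, 19]]
```

Two balls now show in the tin, in the side view. I return this cup.

Request:
move_arm([
  [[0.14, -0.03, 0.16, 0, -0.91, 0, -1], [0.14, -0.03, 0.16, 0, -0.91, 0, -1], [0.14, -0.03, 0.16, 0, -0.91, 0, -1], [0.14, -0.03, 0.16, 0, -0.91, 0, -1], [0.14, -0.03, 0.16, 0, -0.91, 0, -1], [0.14, -0.03, 0.16, 0, -0.91, 0, -1], [0.14, -0.03, 0.16, 0, -0.91, 0, -1], [0.14, -0.03, 0.16, 0, -0.91, 0, -1], [0.14, -0.03, 0.16, 0, -0.91, 0, -1], [0.14, -0.03, 0.16, 0, -0.91, 0, -1]],
])

```text
clock: 65.15
position: [0.5801, 0.06, 0.2796]
tool_rot: [3.14, -1.043, 1.576]
force: [-0.2, 0.6, -1.0]
grip_width: 0.0661
finger_force: 33.9
```

Request:
move_arm([
  [[0.47, -0.06, 0.41, 0, -0.5, 0, -1], [0.47, -0.06, 0.41, 0, -0.5, 0, -1], [0.47, -0.06, 0.41, 0, -0.5, 0, -1], [0.47, -0.06, 0.41, 0, -0.5, 0, -1], [0.47, -0.06, 0.41, 0, -0.5, 0, -1], [0.47, -0.06, 0.41, 0, -0.5, 0, -1], [0.47, -0.06, 0.41, 0, -0.5, 0, -1], [0.47, -0.06, 0.41, 0, -0.5, 0, -1], [0.47, -0.06, 0.41, 0, -0.5, 0, -1], [0.47, -0.06, 0.41, 0, -0.5, 0, -1]],
])

```text
clock: 66.15
position: [0.5672, 0.1835, 0.2911]
tool_rot: [3.141, -0.522, 1.576]
force: [-0.3, -0.5, -0.6]
grip_width: 0.0658
finger_force: 33.9
```

Request:
move_arm([
  [[0.47, -0.06, 0.41, 0, -0.5, 0, -1], [0.47, -0.06, 0.41, 0, -0.5, 0, -1], [0.47, -0.06, 0.41, 0, -0.5, 0, -1], [0.47, -0.06, 0.41, 0, -0.5, 0, -1], [0.47, -0.06, 0.41, 0, -0.5, 0, -1], [0.47, -0.06, 0.41, 0, -0.5, 0, -1], [0.47, -0.06, 0.41, 0, -0.5, 0, -1], [0.47, -0.06, 0.41, 0, -0.5, 0, -1], [0.47, -0.06, 0.41, 0, -0.5, 0, -1], [0.47, -0.06, 0.41, 0, -0.5, 0, -1]],
])

```text
clock: 67.15
position: [0.5546, 0.2955, 0.2394]
tool_rot: [3.142, 0.002, 1.576]
force: [-0.1, -0.4, -1.2]
grip_width: 0.0662
finger_force: 33.9
```

```bash
python3 - <<'E'
from h import *
st();plan([(.557,.294,.08,180,0,90.3,10),(.557,.294,.0443,180,0,90.3,8)])
E
```

```text
67.15 [0.5546 0.2955 0.2394] [1.80e+02 1.00e-01 9.03e+01] F [-0.1 -0.4 -1.2] q [-0.57  0.52 -0.03  1.58  0.02  1.04 -0.59] g 0.0662 ff 33.9
10 rows [-0.01, 0.01, 0.8] [0.0, 0.0, -0.0] 
8 rows [0.01, 0.0, 0.22] [0.0, 0.0, -0.0] 
end [0.5567 0.2947 0.0442] [1.80e+02 1.00e-01 9.03e+01]
```

Request:
move_arm([
  [[0, 0.01, 0.8, 0, 0, 0, -1], [0, 0.01, 0.8, 0, 0, 0, -1], [0, 0.01, 0.8, 0, 0, 0, -1], [0, 0.01, 0.8, 0, 0, 0, -1], [0, 0.01, 0.8, 0, 0, 0, -1], [0, 0.01, 0.8, 0, 0, 0, -1], [0, 0.01, 0.8, 0, 0, 0, -1], [0, 0.01, 0.8, 0, 0, 0, -1], [0, 0.01, 0.8, 0, 0, 0, -1], [0, 0.01, 0.8, 0, 0, 0, -1]],
])

```text
clock: 68.15
position: [0.5569, 0.295, 0.0785]
tool_rot: [-3.142, -0.0, 1.576]
force: [-0.2, 0.3, -1.0]
grip_width: 0.0659
finger_force: 33.9
```

Request:
move_arm([
  [[0, 0, 0.22, 0, 0, 0, -1], [0, 0, 0.22, 0, 0, 0, -1], [0, 0, 0.22, 0, 0, 0, -1], [0, 0, 0.22, 0, 0, 0, -1], [0, 0, 0.22, 0, 0, 0, -1], [0, 0, 0.22, 0, 0, 0, -1], [0, 0, 0.22, 0, 0, 0, -1], [0, 0, 0.22, 0, 0, 0, -1], [0, 0, 0, 0, 0, 0, -1], [0, 0, 0, 0, 0, 0, -1]],
])

```text
clock: 69.15
position: [0.557, 0.295, 0.0443]
tool_rot: [-3.141, 0.0, 1.575]
force: [-0.3, 0.7, -0.1]
grip_width: 0.0656
finger_force: 33.9
```

Request:
move_arm([
  [[0, 0, 0, 0, 0, 0, 0.3], [0, 0, 0, 0, 0, 0, 0.6], [0, 0, 0, 0, 0, 0, 1], [0, 0, 0, 0, 0, 0, 1], [0, 0, 0, 0, 0, 0, 1], [0, 0, -0.4, 0, 0, 0, 1], [0, 0, -1, 0, 0, 0, 1], [0, 0, -1, 0, 0, 0, 1], [0, 0, -1, 0, 0, 0, 1], [0, 0, -1, 0, 0, 0, 1]],
])

```text
clock: 70.15
position: [0.557, 0.295, 0.1339]
tool_rot: [3.141, -0.0, 1.576]
force: [-0.3, 0.2, 0.2]
grip_width: 0.0854
finger_force: 0.0
```

```bash
python3 - <<'E'
from h import *
st();plan([(.441,.3695,.17,180,0,90,10),(.441,.3695,.0435,180,0,90,10)])
E
```

```text
70.15 [0.557  0.295  0.1339] [180.   -0.   90.3] F [-0.3  0.2  0.2] q [-0.56  0.64 -0.03  1.67  0.02  0.83 -0.6 ] g 0.0854 ff 0.0
10 rows [0.38, -0.58, -0.18] [0.0, -0.0, 0.0] 
10 rows [-0.0, 0.0, 0.63] [0.0, -0.0, 0.0] 
end [0.4407 0.3705 0.0438] [180.   -0.   90.3]
```

Request:
move_arm([
  [[0.37, -0.58, -0.18, 0, 0, 0, 1], [0.37, -0.58, -0.18, 0, 0, 0, 1], [0.37, -0.58, -0.18, 0, 0, 0, 1], [0.37, -0.58, -0.18, 0, 0, 0, 1], [0.37, -0.58, -0.18, 0, 0, 0, 1], [0.37, -0.58, -0.18, 0, 0, 0, 1], [0.37, -0.58, -0.18, 0, 0, 0, 1], [0.37, -0.58, -0.18, 0, 0, 0, 1], [0.37, -0.58, -0.18, 0, 0, 0, 1], [0.37, -0.58, -0.18, 0, 0, 0, 1]],
])

```text
clock: 71.15
position: [0.4397, 0.369, 0.1687]
tool_rot: [3.142, 0.0, 1.575]
force: [0.1, 0.6, 0.5]
grip_width: 0.0853
finger_force: 0.0
```

Request:
move_arm([
  [[0, 0, 0.63, 0, 0, 0, 1], [0, 0, 0.63, 0, 0, 0, 1], [0, 0, 0.63, 0, 0, 0, 1], [0, 0, 0.63, 0, 0, 0, 1], [0, 0, 0.63, 0, 0, 0, 1], [0, 0, 0.63, 0, 0, 0, 1], [0, 0, 0.63, 0, 0, 0, 1], [0, 0, 0.63, 0, 0, 0, 1], [0, 0, 0.63, 0, 0, 0, 1], [0, 0, 0.63, 0, 0, 0, 1]],
])

```text
clock: 72.15
position: [0.4406, 0.3684, 0.0413]
tool_rot: [3.142, 0.0, 1.575]
force: [-0.2, 0.2, -0.8]
grip_width: 0.0854
finger_force: 0.0
```

Request:
move_arm([
  [[0, 0, 0, 0, 0, 0, 0.5], [0, 0, 0, 0, 0, 0, 0.3], [0, 0, 0, 0, 0, 0, 0], [0, 0, 0, 0, 0, 0, -1], [0, 0, 0, 0, 0, 0, -1], [0, 0, 0, 0, 0, 0, -1], [0, 0, 0, 0, 0, 0, -1], [0, 0, 0, 0, 0, 0, -1], [0, 0, 0, 0, 0, 0, -1], [0, 0, 0, 0, 0, 0, -1]],
])

```text
clock: 73.15
position: [0.4406, 0.3684, 0.0424]
tool_rot: [-3.142, 0.0, 1.575]
force: [0.1, -1.3, -0.6]
grip_width: 0.065
finger_force: 33.0
```

Request:
move_arm([
  [[0, 0, -1, 0, 0, 0, -1], [0, 0, -1, 0, 0, 0, -1], [0, 0, -1, 0, 0, 0, -1], [0, 0, -1, 0, 0, 0, -1], [0, 0, -1, 0, 0, 0, -1], [0, 0, -1, 0, 0, 0, -1], [0, 0, -1, 0, 0, 0, -1], [0, 0, -1, 0, 0, 0, -1], [0, 0, -1, 0, 0, 0, -1], [0, 0, -1, 0, 0, 0, -1]],
])

```text
clock: 74.15
position: [0.4405, 0.3683, 0.2432]
tool_rot: [-3.142, 0.0, 1.576]
force: [0.4, 0.3, -0.7]
grip_width: 0.0655
finger_force: 33.5
```

```bash
python3 - <<'E'
from h import *
st();plan([(.586,.027,.262,180,-60,90,20),(.586,.027,.262,180,-86,90,10)])
E
```

```text
74.15 [0.4405 0.3683 0.2432] [-180.     0.    90.3] F [ 0.4  0.3 -0.7] q [-0.77  0.43 -0.04  1.72  0.02  0.99 -0.81] g 0.0655 ff 33.5
20 rows [-0.76, 0.36, -0.47] [-0.0, 0.5, 0.0] 
10 rows [-0.0, -0.0, -0.0] [-0.0, 0.43, 0.0] 
end [0.5861 0.0282 0.2625] [-180.   -85.8   90.2]
```

Request:
move_arm([
  [[-0.76, 0.36, -0.47, 0, 0.5, 0, -1], [-0.76, 0.36, -0.47, 0, 0.5, 0, -1], [-0.76, 0.36, -0.47, 0, 0.5, 0, -1], [-0.76, 0.36, -0.47, 0, 0.5, 0, -1], [-0.76, 0.36, -0.47, 0, 0.5, 0, -1], [-0.76, 0.36, -0.47, 0, 0.5, 0, -1], [-0.76, 0.36, -0.47, 0, 0.5, 0, -1], [-0.76, 0.36, -0.47, 0, 0.5, 0, -1], [-0.76, 0.36, -0.47, 0, 0.5, 0, -1], [-0.76, 0.36, -0.47, 0, 0.5, 0, -1]],
])

```text
clock: 75.15
position: [0.5138, 0.2001, 0.2981]
tool_rot: [3.14, -0.526, 1.576]
force: [0.9, 0.2, -1.4]
grip_width: 0.0652
finger_force: 33.5
```

Request:
move_arm([
  [[-0.76, 0.36, -0.47, 0, 0.5, 0, -1], [-0.76, 0.36, -0.47, 0, 0.5, 0, -1], [-0.76, 0.36, -0.47, 0, 0.5, 0, -1], [-0.76, 0.36, -0.47, 0, 0.5, 0, -1], [-0.76, 0.36, -0.47, 0, 0.5, 0, -1], [-0.76, 0.36, -0.47, 0, 0.5, 0, -1], [-0.76, 0.36, -0.47, 0, 0.5, 0, -1], [-0.76, 0.36, -0.47, 0, 0.5, 0, -1], [-0.76, 0.36, -0.47, 0, 0.5, 0, -1], [-0.76, 0.36, -0.47, 0, 0.5, 0, -1]],
])

```text
clock: 76.15
position: [0.5865, 0.0272, 0.2613]
tool_rot: [3.141, -1.049, 1.576]
force: [-0.4, 0.6, -0.1]
grip_width: 0.0652
finger_force: 33.5
```

```bash
python3 - <<'E'
from h import *
st();plan([(.586,.027,.262,180,-86,90,10)])
E
```

```text
76.15 [0.5865 0.0272 0.2613] [179.9 -60.1  90.3] F [-0.4  0.6 -0.1] q [ 0.44  0.71 -0.18  1.65 -0.9   1.34  0.76] g 0.0652 ff 33.5
10 rows [0.0, -0.0, -0.0] [-0.0, 0.43, 0.0] 
end [0.5865 0.0272 0.2613] [179.6 -85.9  90.6]
```

Request:
move_arm([
  [[0, 0, 0, 0, 0.43, 0, -1], [0, 0, 0, 0, 0.43, 0, -1], [0, 0, 0, 0, 0.43, 0, -1], [0, 0, 0, 0, 0.43, 0, -1], [0, 0, 0, 0, 0.43, 0, -1], [0, 0, 0, 0, 0.43, 0, -1], [0, 0, 0, 0, 0.43, 0, -1], [0, 0, 0, 0, 0.43, 0, -1], [0, 0, 0, 0, 0.43, 0, -1], [0, 0, 0, 0, 0.43, 0, -1]],
])

```text
clock: 77.15
position: [0.5863, 0.0282, 0.2616]
tool_rot: [3.141, -1.501, 1.576]
force: [0.4, -0.2, -1.4]
grip_width: 0.065
finger_force: 33.5
```

Request:
move_arm([
  [[-0.05, 0, 0, 0, 0.4, 0, -1], [-0.05, 0, 0, 0, 0.4, 0, -1], [-0.05, 0, 0, 0, 0.4, 0, -1], [-0.05, 0, 0, 0, 0.4, 0, -1], [-0.05, 0, 0, 0, 0.4, 0, -1], [-0.05, 0, 0, 0, 0.4, 0, -1], [-0.05, 0, 0, 0, 0.4, 0, -1], [-0.05, 0, 0, 0, 0.4, 0, -1], [-0.05, 0, 0, 0, 0.4, 0, -1], [-0.05, 0, 0, 0, 0.4, 0, -1]],
])

```text
clock: 78.15
position: [0.5862, 0.0294, 0.2517]
tool_rot: [0.0, -1.222, -1.566]
force: [-0.1, 0.2, 0.1]
grip_width: 0.0653
finger_force: 33.5
```

Request:
move_arm([
  [[0, 0, 0, 0, 0.4, 0, -1], [0, 0, 0, 0, 0.4, 0, -1], [0, 0, 0, 0, 0, 0, -1], [0, 0, 0, 0, 0, 0, -1], [0, 0, 0, 0, 0, 0, -1], [0, 0, 0, 0, 0, 0, -1], [0, 0, 0, 0, 0, 0, -1], [0, 0, 0, 0, 0, 0, -1], [0, 0, 0, 0, 0, 0, -1], [0, 0, 0, 0, 0, 0, -1]],
])

```text
clock: 79.15
position: [0.5862, 0.0294, 0.2518]
tool_rot: [0.0, -1.142, -1.566]
force: [-0.6, -0.5, -0.5]
grip_width: 0.0655
finger_force: 33.5
```

```bash
cat >> h.py <<'E'
def red(n,box,c=5):
    f=grab_frame(n);x,y,w,h=box;hs=cv2.cvtColor(f['color'][y:y+h,x:x+w],cv2.COLOR_RGB2HSV)
    m=cv2.inRange(hs,np.array((0,170,60)),np.array((8,255,255)))|cv2.inRange(hs,np.array((172,150,60)),np.array((179,255,255)))
    k,l,s,q=cv2.connectedComponentsWithStats(m);print(n,[(q[i]+[x,y]).round().tolist()+[int(s[i,4])] for i in range(1,k) if s[i,4]>c]);return f
E
python3 - <<'E'
from h import *
st();plan([(.57,.08,.28,180,-60,90,10),(.4405,.369,.24,180,0,90.3,20)])
red('top',(130,165,200,120));f=red('side',(220,150,140,240))
E
```

```text
79.15 [0.5862 0.0294 0.2518] [  0.  -65.4 -89.7] F [-0.6 -0.5 -0.5] q [ 0.64  1.25 -0.46  1.56 -1.17  1.76  1.03] g 0.0655 ff 33.5
10 rows [0.15, -0.08, 0.26] [-0.0, -0.91, 0.0] 
20 rows [0.59, -0.32, 0.49] [0.0, -0.5, -0.0] 
end [0.4406 0.3688 0.2388] [180.    0.   90.3]
top [[262.0, 203.0, 16]]
side [[261.0, 199.0, 40], [269.0, 202.0, 19]]
```

Request:
move_arm([
  [[0.15, -0.08, 0.26, 0, -0.91, 0, -1], [0.15, -0.08, 0.26, 0, -0.91, 0, -1], [0.15, -0.08, 0.26, 0, -0.91, 0, -1], [0.15, -0.08, 0.26, 0, -0.91, 0, -1], [0.15, -0.08, 0.26, 0, -0.91, 0, -1], [0.15, -0.08, 0.26, 0, -0.91, 0, -1], [0.15, -0.08, 0.26, 0, -0.91, 0, -1], [0.15, -0.08, 0.26, 0, -0.91, 0, -1], [0.15, -0.08, 0.26, 0, -0.91, 0, -1], [0.15, -0.08, 0.26, 0, -0.91, 0, -1]],
])

```text
clock: 80.25
position: [0.5699, 0.0793, 0.281]
tool_rot: [3.14, -1.043, 1.576]
force: [-0.0, 0.8, -1.4]
grip_width: 0.0659
finger_force: 33.5
```

Request:
move_arm([
  [[0.59, -0.32, 0.49, 0, -0.5, 0, -1], [0.59, -0.32, 0.49, 0, -0.5, 0, -1], [0.59, -0.32, 0.49, 0, -0.5, 0, -1], [0.59, -0.32, 0.49, 0, -0.5, 0, -1], [0.59, -0.32, 0.49, 0, -0.5, 0, -1], [0.59, -0.32, 0.49, 0, -0.5, 0, -1], [0.59, -0.32, 0.49, 0, -0.5, 0, -1], [0.59, -0.32, 0.49, 0, -0.5, 0, -1], [0.59, -0.32, 0.49, 0, -0.5, 0, -1], [0.59, -0.32, 0.49, 0, -0.5, 0, -1]],
])

```text
clock: 81.25
position: [0.5048, 0.2304, 0.2989]
tool_rot: [3.141, -0.522, 1.576]
force: [1.5, -0.3, -0.4]
grip_width: 0.0653
finger_force: 33.5
```

Request:
move_arm([
  [[0.59, -0.32, 0.49, 0, -0.5, 0, -1], [0.59, -0.32, 0.49, 0, -0.5, 0, -1], [0.59, -0.32, 0.49, 0, -0.5, 0, -1], [0.59, -0.32, 0.49, 0, -0.5, 0, -1], [0.59, -0.32, 0.49, 0, -0.5, 0, -1], [0.59, -0.32, 0.49, 0, -0.5, 0, -1], [0.59, -0.32, 0.49, 0, -0.5, 0, -1], [0.59, -0.32, 0.49, 0, -0.5, 0, -1], [0.59, -0.32, 0.49, 0, -0.5, 0, -1], [0.59, -0.32, 0.49, 0, -0.5, 0, -1]],
])

```text
clock: 82.25
position: [0.4401, 0.3694, 0.2387]
tool_rot: [3.141, 0.002, 1.576]
force: [-0.5, 0.3, -1.7]
grip_width: 0.0654
finger_force: 33.5
```

```bash
python3 - <<'E'
from h import *
st();plan([(.4415,.368,.08,180,0,90.3,10),(.4415,.368,.0435,180,0,90.3,8)])
t=grab_frame('top');cv2.imwrite('pics/t3.png',cv2.resize(t['color'][140:280,130:390],None,fx=3,fy=3,interpolation=cv2.INTER_CUBIC)[:,:,::-1])
E
```

```text
82.25 [0.4401 0.3694 0.2387] [1.80e+02 1.00e-01 9.03e+01] F [-0.5  0.3 -1.7] q [-0.77  0.43 -0.05  1.73  0.02  0.98 -0.82] g 0.0654 ff 33.5
10 rows [-0.01, 0.01, 0.79] [0.0, 0.0, -0.0] 
8 rows [0.01, -0.0, 0.23] [0.0, 0.0, -0.0] 
end [0.4422 0.3686 0.0439] [1.80e+02 1.00e-01 9.03e+01]
```

View pics/t3.png

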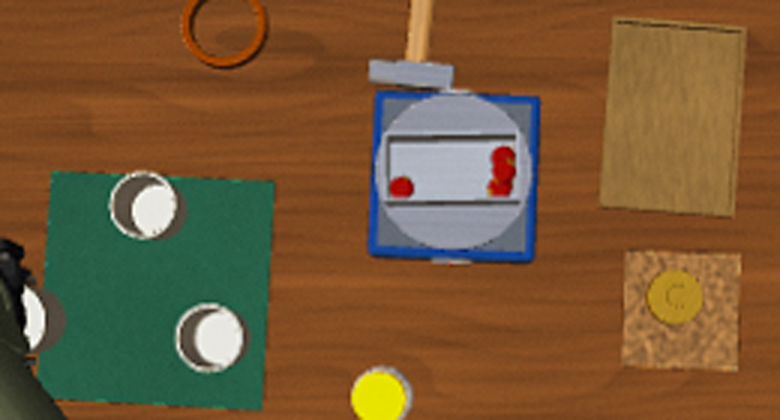

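The tin holds four balls: one at (401,187) and three around (503,170). Two cups stand empty at (145,205) and (211,338), and the weight is on its pad at (674,297). I set down the last cup.

Request:
move_arm([
  [[0, 0.01, 0.79, 0, 0, 0, -1], [0, 0.01, 0.79, 0, 0, 0, -1], [0, 0.01, 0.79, 0, 0, 0, -1], [0, 0.01, 0.79, 0, 0, 0, -1], [0, 0.01, 0.79, 0, 0, 0, -1], [0, 0.01, 0.79, 0, 0, 0, -1], [0, 0.01, 0.79, 0, 0, 0, -1], [0, 0.01, 0.79, 0, 0, 0, -1], [0, 0.01, 0.79, 0, 0, 0, -1], [0, 0.01, 0.79, 0, 0, 0, -1]],
])

```text
clock: 83.3
position: [0.4424, 0.3687, 0.0802]
tool_rot: [-3.141, -0.0, 1.576]
force: [0.2, -1.1, -1.7]
grip_width: 0.0653
finger_force: 33.5
```

Request:
move_arm([
  [[0, 0, 0.23, 0, 0, 0, -1], [0, 0, 0.23, 0, 0, 0, -1], [0, 0, 0.23, 0, 0, 0, -1], [0, 0, 0.23, 0, 0, 0, -1], [0, 0, 0.23, 0, 0, 0, -1], [0, 0, 0.23, 0, 0, 0, -1], [0, 0, 0.23, 0, 0, 0, -1], [0, 0, 0.23, 0, 0, 0, -1], [0, 0, 0, 0, 0, 0, -1], [0, 0, 0, 0, 0, 0, -1]],
])

```text
clock: 84.3
position: [0.4426, 0.3688, 0.044]
tool_rot: [-3.141, 0.0, 1.575]
force: [-0.1, -0.0, -0.1]
grip_width: 0.065
finger_force: 33.5
```

Request:
move_arm([
  [[0, 0, 0, 0, 0, 0, 0.3], [0, 0, 0, 0, 0, 0, 0.6], [0, 0, 0, 0, 0, 0, 1], [0, 0, 0, 0, 0, 0, 1], [0, 0, 0, 0, 0, 0, 1], [0, 0, -0.4, 0, 0, 0, 1], [0, 0, -1, 0, 0, 0, 1], [0, 0, -1, 0, 0, 0, 1], [0, 0, -1, 0, 0, 0, 1], [0, 0, -1, 0, 0, 0, 1]],
])

```text
clock: 85.3
position: [0.4426, 0.3688, 0.1335]
tool_rot: [3.141, -0.0, 1.575]
force: [0.5, -0.3, 0.2]
grip_width: 0.0854
finger_force: 0.0
```

```bash
python3 - <<'E'
from h import *
st();plan([(.51,.18,.25,180,0,90,10),(.586,-.0134,.24,180,0,90,12),(.586,-.0134,.122,180,0,90,10)])
E
```

```text
85.3 [0.4426 0.3688 0.1335] [180.   -0.   90.3] F [ 0.5 -0.3  0.2] q [-0.76  0.57 -0.05  1.82  0.04  0.76 -0.83] g 0.0854 ff 0.0
10 rows [-0.95, 0.33, -0.58] [0.0, -0.0, 0.0] 
12 rows [-0.8, 0.32, 0.04] [0.0, -0.0, 0.0] 
10 rows [-0.0, -0.01, 0.59] [0.0, -0.0, 0.0] 
end [ 0.5852 -0.0125  0.1218] [180.   -0.   90.3]
```

Request:
move_arm([
  [[-0.95, 0.33, -0.58, 0, 0, 0, 1], [-0.95, 0.33, -0.58, 0, 0, 0, 1], [-0.95, 0.33, -0.58, 0, 0, 0, 1], [-0.95, 0.33, -0.58, 0, 0, 0, 1], [-0.95, 0.33, -0.58, 0, 0, 0, 1], [-0.95, 0.33, -0.58, 0, 0, 0, 1], [-0.95, 0.33, -0.58, 0, 0, 0, 1], [-0.95, 0.33, -0.58, 0, 0, 0, 1], [-0.95, 0.33, -0.58, 0, 0, 0, 1], [-0.95, 0.33, -0.58, 0, 0, 0, 1]],
])

```text
clock: 86.3
position: [0.5096, 0.1782, 0.2492]
tool_rot: [3.141, -0.0, 1.575]
force: [0.6, -0.2, 0.1]
grip_width: 0.0855
finger_force: 0.0
```

```bash
python3 - <<'E'
from h import *
st();plan([(.586,-.0134,.24,180,0,90,12),(.586,-.0134,.122,180,0,90,10)])
t=red('top',(130,165,200,120));s=red('side',(220,150,140,240))
hs=cv2.cvtColor(t['color'][165:228,248:316],cv2.COLOR_RGB2HSV)
A=cv2.resize(t['color'][165:285,135:315],None,fx=2,fy=2);B=cv2.resize(s['color'][170:400,210:350],None,fx=2,fy=2)
A=cv2.copyMakeBorder(A,0,220,0,0,0);cv2.imwrite('pics/t4.png',np.hstack([A,B])[:,:,::-1])
# tin rim corners, top pixel from t3 crop
print(onz(t,[(130+386/3,140+135/3),(130+518/3,140+135/3),(130+386/3,140+203/3),(130+518/3,140+203/3)],.150).round(3))
P=onz(t,(130+452/3,140+169/3),.150);print(P)
E
```

```text
86.3 [0.5096 0.1782 0.2492] [180.   -0.   90.3] F [ 0.6 -0.2  0.1] q [-0.43  0.37 -0.02  1.81  0.01  0.97 -0.45] g 0.0855 ff 0.0
12 rows [-0.8, 0.31, 0.04] [0.0, -0.0, 0.0] 
10 rows [-0.0, 0.01, 0.59] [0.0, -0.0, 0.0] 
end [ 0.587  -0.0134  0.1216] [180.   -0.   90.3]
top [[297.0, 197.0, 100], [263.0, 202.0, 39]]
side [[259.0, 200.0, 27]]
[[ 0.614  0.047  0.15 ]
 [ 0.612 -0.079  0.15 ]
 [ 0.549  0.047  0.15 ]
 [ 0.547 -0.078  0.15 ]]
[[ 0.58030092 -0.01579123  0.15      ]]
```

View pics/t4.png

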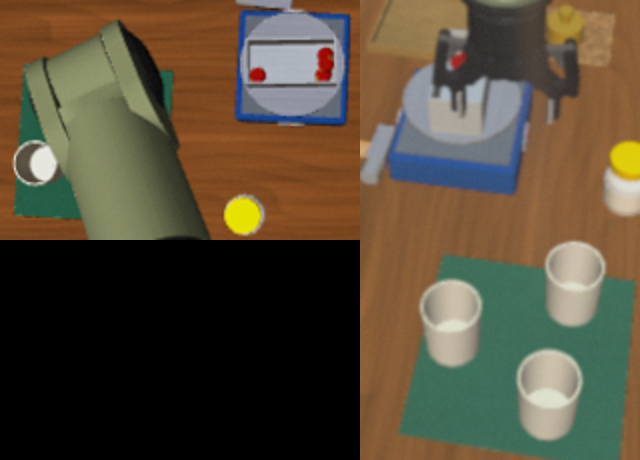

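All three cups are upright and empty on the mat, and the four balls are in the tin on the pan. Now I pick up the tin.

Request:
move_arm([
  [[-0.96, 0.37, 0.04, 0, 0, 0, 1], [-0.96, 0.37, 0.04, 0, 0, 0, 1], [-0.96, 0.37, 0.04, 0, 0, 0, 1], [-0.96, 0.37, 0.04, 0, 0, 0, 1], [-0.96, 0.37, 0.04, 0, 0, 0, 1], [-0.96, 0.37, 0.04, 0, 0, 0, 1], [-0.96, 0.37, 0.04, 0, 0, 0, 1], [-0.96, 0.37, 0.04, 0, 0, 0, 1], [-0.96, 0.37, 0.04, 0, 0, 0, 1], [-0.96, 0.37, 0.04, 0, 0, 0, 1]],
])

```text
clock: 87.4
position: [0.5845, -0.0127, 0.2402]
tool_rot: [-3.142, -0.0, 1.576]
force: [0.9, 0.3, 1.0]
grip_width: 0.0853
finger_force: 0.0
```

```bash
python3 - <<'E'
from h import *
st();plan([(.585,-.0137,.122,180,0,90.3,10)])
E
```

```text
87.4 [ 0.5845 -0.0127  0.2402] [-180.    -0.    90.3] F [0.9 0.3 1. ] q [-0.11  0.45  0.04  1.7  -0.02  0.99 -0.05] g 0.0853 ff 0.0
10 rows [-0.01, 0.0, 0.59] [-0.0, -0.0, -0.0] 
end [ 0.5845 -0.0147  0.1222] [-180.    -0.    90.3]
```

Request:
move_arm([
  [[0, 0, 0.59, 0, 0, 0, 1], [0, 0, 0.59, 0, 0, 0, 1], [0, 0, 0.59, 0, 0, 0, 1], [0, 0, 0.59, 0, 0, 0, 1], [0, 0, 0.59, 0, 0, 0, 1], [0, 0, 0.59, 0, 0, 0, 1], [0, 0, 0.59, 0, 0, 0, 1], [0, 0, 0.59, 0, 0, 0, 1], [0, 0, 0.59, 0, 0, 0, 1], [0, 0, 0.59, 0, 0, 0, 1]],
])

```text
clock: 88.4
position: [0.5844, -0.0125, 0.1211]
tool_rot: [3.142, 0.0, 1.575]
force: [0.1, 0.6, 0.0]
grip_width: 0.0852
finger_force: 0.0
```

Request:
move_arm([
  [[0, 0, 0, 0, 0, 0, 0.6], [0, 0, 0, 0, 0, 0, 0.4], [0, 0, 0, 0, 0, 0, 0], [0, 0, 0, 0, 0, 0, -1], [0, 0, 0, 0, 0, 0, -1], [0, 0, 0, 0, 0, 0, -1], [0, 0, 0, 0, 0, 0, -1], [0, 0, 0, 0, 0, 0, -1], [0, 0, 0, 0, 0, 0, -1], [0, 0, 0, 0, 0, 0, -1]],
], grip_force=35)

```text
clock: 89.4
position: [0.5845, -0.0126, 0.1221]
tool_rot: [3.141, 0.0, 1.575]
force: [-0.2, -0.2, 0.2]
grip_width: 0.0653
finger_force: 46.7
```

```bash
python3 - <<'E'
from h import *
st()
E
```

```text
89.4 [ 0.5845 -0.0126  0.1221] [180.    0.   90.3] F [-0.2 -0.2  0.2] q [-0.1   0.59  0.03  1.8  -0.02  0.74 -0.05] g 0.0653 ff 46.7
```

Request:
move_arm([
  [[0, 0, -0.2, 0, 0, 0, -1], [0, 0, -0.3, 0, 0, 0, -1], [0, 0, -0.4, 0, 0, 0, -1], [0, 0, -0.5, 0, 0, 0, -1], [0, 0, -0.6, 0, 0, 0, -1], [0, 0, -0.6, 0, 0, 0, -1], [0, 0, -0.6, 0, 0, 0, -1], [0, 0, -0.6, 0, 0, 0, -1], [0, 0, -0.5, 0, 0, 0, -1], [0, 0, -0.3, 0, 0, 0, -1]],
])

```text
clock: 90.4
position: [0.5847, -0.0125, 0.2152]
tool_rot: [3.141, -0.0, 1.575]
force: [0.7, 0.1, -2.2]
grip_width: 0.0652
finger_force: 46.5
```

```bash
python3 - <<'E'
from h import *
st();plan([(.646,-.2425,.21,180,0,-5.4,28),(.646,-.2425,.06,180,0,-5.4,10)])
E
```

```text
90.4 [ 0.5847 -0.0125  0.2152] [179.9  -0.   90.3] F [ 0.7  0.1 -2.2] q [-0.11  0.47  0.04  1.73 -0.02  0.94 -0.05] g 0.0652 ff 46.5
28 rows [-0.23, 0.42, 0.01] [0.0, -0.0, 0.57] 
10 rows [-0.01, 0.0, 0.75] [-0.0, -0.0, -0.0] 
end [ 0.646  -0.2418  0.0597] [-1.8e+02 -1.0e-01 -5.5e+00]
```

Request:
move_arm([
  [[-0.23, 0.42, 0.01, 0, 0, 0.57, -1], [-0.23, 0.42, 0.01, 0, 0, 0.57, -1], [-0.23, 0.42, 0.01, 0, 0, 0.57, -1], [-0.23, 0.42, 0.01, 0, 0, 0.57, -1], [-0.23, 0.42, 0.01, 0, 0, 0.57, -1], [-0.23, 0.42, 0.01, 0, 0, 0.57, -1], [-0.23, 0.42, 0.01, 0, 0, 0.57, -1], [-0.23, 0.42, 0.01, 0, 0, 0.57, -1], [-0.23, 0.42, 0.01, 0, 0, 0.57, -1], [-0.23, 0.42, 0.01, 0, 0, 0.57, -1]],
])

```text
clock: 91.4
position: [0.6526, -0.0781, 0.2119]
tool_rot: [-3.141, 0.0, 0.976]
force: [-1.0, 0.7, -2.2]
grip_width: 0.0651
finger_force: 46.5
```

Request:
move_arm([
  [[-0.23, 0.42, 0.01, 0, 0, 0.57, -1], [-0.23, 0.42, 0.01, 0, 0, 0.57, -1], [-0.23, 0.42, 0.01, 0, 0, 0.57, -1], [-0.23, 0.42, 0.01, 0, 0, 0.57, -1], [-0.23, 0.42, 0.01, 0, 0, 0.57, -1], [-0.23, 0.42, 0.01, 0, 0, 0.57, -1], [-0.23, 0.42, 0.01, 0, 0, 0.57, -1], [-0.23, 0.42, 0.01, 0, 0, 0.57, -1], [-0.23, 0.42, 0.01, 0, 0, 0.57, -1], [-0.23, 0.42, 0.01, 0, 0, 0.57, -1]],
])

```text
clock: 92.4
position: [0.672, -0.1704, 0.2098]
tool_rot: [-3.141, 0.0, 0.379]
force: [0.3, -1.0, -2.1]
grip_width: 0.0653
finger_force: 46.5
```

Request:
move_arm([
  [[-0.23, 0.42, 0.01, 0, 0, 0.57, -1], [-0.23, 0.42, 0.01, 0, 0, 0.57, -1], [-0.23, 0.42, 0.01, 0, 0, 0.57, -1], [-0.23, 0.42, 0.01, 0, 0, 0.57, -1], [-0.23, 0.42, 0.01, 0, 0, 0.57, -1], [-0.23, 0.42, 0.01, 0, 0, 0.57, -1], [-0.23, 0.42, 0.01, 0, 0, 0.57, -1], [-0.23, 0.42, 0.01, 0, 0, 0.57, -1], [0, 0, 0, 0, 0, 0, -1], [0, 0, 0, 0, 0, 0, -1]],
])

```text
clock: 93.4
position: [0.6478, -0.2416, 0.2083]
tool_rot: [-3.141, 0.0, -0.094]
force: [0.6, 0.4, -2.4]
grip_width: 0.0651
finger_force: 46.4
```

```bash
python3 - <<'E'
from h import *
st();plan([(.646,-.2425,.06,180,0,-5.4,10),(.646,-.2425,.037,180,0,-5.4,8)])
E
```

```text
93.4 [ 0.6478 -0.2416  0.2083] [-180.     0.    -5.4] F [ 0.6  0.4 -2.4] q [-0.    0.7   0.47  1.45 -0.34  1.08 -1.13] g 0.0651 ff 46.4
10 rows [-0.01, 0.01, 0.74] [-0.0, 0.0, 0.0] 
8 rows [0.0, -0.01, 0.15] [-0.0, 0.0, 0.0] 
end [ 0.6457 -0.2418  0.0363] [-180.     0.    -5.4]
```

Request:
move_arm([
  [[-0.01, 0, 0.74, 0, 0, 0, -1], [-0.01, 0, 0.74, 0, 0, 0, -1], [-0.01, 0, 0.74, 0, 0, 0, -1], [-0.01, 0, 0.74, 0, 0, 0, -1], [-0.01, 0, 0.74, 0, 0, 0, -1], [-0.01, 0, 0.74, 0, 0, 0, -1], [-0.01, 0, 0.74, 0, 0, 0, -1], [-0.01, 0, 0.74, 0, 0, 0, -1], [-0.01, 0, 0.74, 0, 0, 0, -1], [-0.01, 0, 0.74, 0, 0, 0, -1]],
])

```text
clock: 94.4
position: [0.6456, -0.2419, 0.0592]
tool_rot: [3.142, -0.0, -0.096]
force: [-0.3, 0.1, -2.4]
grip_width: 0.0654
finger_force: 46.6
```

Request:
move_arm([
  [[0, 0, 0.15, 0, 0, 0, -1], [0, 0, 0.15, 0, 0, 0, -1], [0, 0, 0.15, 0, 0, 0, -1], [0, 0, 0.15, 0, 0, 0, -1], [0, 0, 0.15, 0, 0, 0, -1], [0, 0, 0.15, 0, 0, 0, -1], [0, 0, 0.15, 0, 0, 0, -1], [0, 0, 0.1, 0, 0, 0, -1], [0, 0, 0, 0, 0, 0, -1], [0, 0, 0, 0, 0, 0, -1]],
])

```text
clock: 95.4
position: [0.6456, -0.2419, 0.0375]
tool_rot: [3.142, -0.0, -0.096]
force: [-0.5, -0.8, -1.6]
grip_width: 0.0655
finger_force: 46.4
```

```bash
python3 - <<'E'
from h import *
st()
E
```

```text
95.4 [ 0.6456 -0.2419  0.0375] [180.   -0.   -5.5] F [-0.5 -0.8 -1.6] q [ 0.04  0.89  0.38  1.55 -0.42  0.78 -1.07] g 0.0655 ff 46.4
```

One more millimetre down, then release and retreat.

Request:
move_arm([
  [[0, 0, 0.05, 0, 0, 0, -1], [0, 0, 0.04, 0, 0, 0, -1], [0, 0, 0, 0, 0, 0, -1], [0, 0, 0, 0, 0, 0, 0], [0, 0, 0, 0, 0, 0, 0.3], [0, 0, 0, 0, 0, 0, 0.6], [0, 0, 0, 0, 0, 0, 1], [0, 0, 0, 0, 0, 0, 1], [0, 0, 0, 0, 0, 0, 1], [0, 0, 0, 0, 0, 0, 1]],
])

```text
clock: 96.4
position: [0.6456, -0.2418, 0.0355]
tool_rot: [3.142, 0.0, -0.096]
force: [0.8, -1.0, 0.1]
grip_width: 0.0855
finger_force: 0.0
```

Request:
move_arm([
  [[0, 0, -0.3, 0, 0, 0, 1], [0, 0, -0.6, 0, 0, 0, 1], [0, 0, -1, 0, 0, 0, 1], [0, 0, -1, 0, 0, 0, 1], [0, 0, -1, 0, 0, 0, 1], [0, 0, -1, 0, 0, 0, 1], [0, 0, -1, 0, 0, 0, 1], [0, 0, -1, 0, 0, 0, 1], [0, 0, -1, 0, 0, 0, 1], [0, 0, -1, 0, 0, 0, 1]],
])

```text
clock: 97.4
position: [0.6456, -0.2419, 0.2157]
tool_rot: [3.141, -0.001, -0.096]
force: [0.5, -1.0, -0.1]
grip_width: 0.0854
finger_force: 0.0
```

Request:
move_arm([
  [[0, -1, 0, 0, 0, 0, 1], [0, -1, 0, 0, 0, 0, 1], [0, -1, 0, 0, 0, 0, 1], [0, -1, 0, 0, 0, 0, 1], [0, -1, 0, 0, 0, 0, 1], [0, -1, 0, 0, 0, 0, 1], [0, -1, 0, 0, 0, 0, 1], [0, -1, 0, 0, 0, 0, 1], [0, -1, 0, 0, 0, 0, 1], [0, -1, 0, 0, 0, 0, 1]],
])

```text
clock: 98.4
position: [0.6648, -0.042, 0.2147]
tool_rot: [-3.141, -0.001, -0.096]
force: [0.5, 0.3, -0.0]
grip_width: 0.0853
finger_force: 0.0
```

```bash
python3 - <<'E'
from h import *
st()
t=red('top',(130,140,260,140));s=red('side',(210,140,150,250))
A=cv2.resize(t['color'][140:280,130:390],None,fx=1.5,fy=1.5);B=cv2.resize(s['color'][130:400,200:360],None,fx=2,fy=2)
A=cv2.copyMakeBorder(A,0,B.shape[0]-A.shape[0],0,0,0);cv2.imwrite('pics/f.png',np.hstack([A,B])[:,:,::-1])
E
```

```text
98.4 [ 0.6648 -0.042   0.2147] [-180.    -0.    -5.5] F [ 0.5  0.3 -0. ] q [-0.32  0.65  0.48  1.52 -0.33  1.05 -1.43] g 0.0853 ff 0.0
top [[354.0, 165.0, 33], [353.0, 194.0, 92]]
side [[256.0, 145.0, 49]]
```

View pics/f.png

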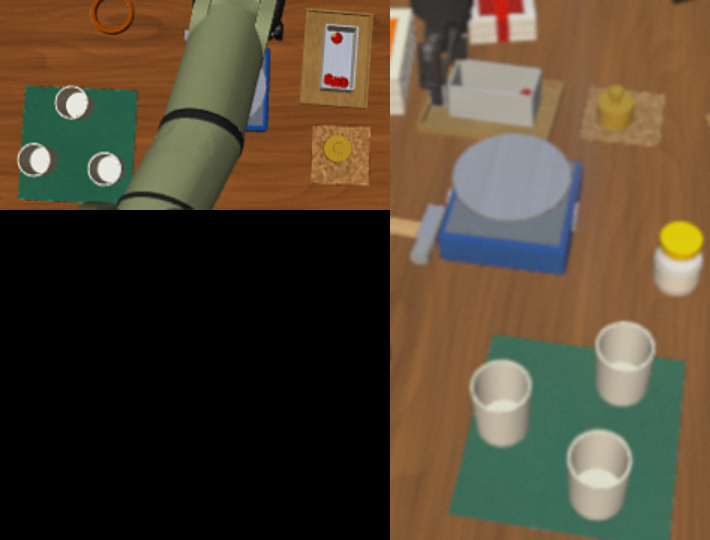

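The tin with four balls sits flat in the tray at (338,58) in the top crop. The weight is upright on the pad at (337,148), and three empty cups stand upright on the mat. The robot touches nothing, so I hand in.

```bash
python3 -c "
from h import *
print(job_done())"
```

```text
the job is handed in; nothing more can be done
None
```

I handed the job in at about 98 s, after proving the scale with the weight and returning it to its pad. I then poured the four balls I could see into the tin on the pan and moved it to the tray, with the cups upright on the mat. The hand-in returned no verdict.

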